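# Sort heat sinks and capacitors into a two-tier carrier stack

### The arm

A 7-joint arm with a two-finger parallel gripper is mounted at the origin on the work surface. World frame = base frame: x ahead of the robot, y to its left, z up, the work surface at z = 0. Lengths are in m, angles in rad, forces in N, time in s.
With the tool pointing down it reaches from about 0.4 to 0.85 m from the base axis. Payload 4.5 kg.
Tool frame: the origin (TCP) lies between the finger pads; the fingertips stand r.tip_reach ahead of it and the grasp point (between the pads) lies 11 mm behind it (r.tip_reach is the distance from the TCP to the fingertips, in m); z points along the fingers, y is the line along which they close (so a half turn about z gives the same grasp; the last joint's range is limited). The gripper opens to 88 mm and grips with 3 to 60 N. Pads are 18 mm wide; open, the fingers measure 123 mm over their backs; the gripper's body (75 mm by 187 mm) begins 45 mm behind the grasp point.
Start: joints at [-1.15, 0.689, -0.195, 1.565, 0.157, 0.902, -0.215], TCP at [0.236, 0.579, 0.226] pointing down, gripper open.
Joint ranges: [-3.01, 3.01], [-0.46, 2.08], [-1.47, 1.51], [0.13, 2.56], [-1, 4.14], [0.04, 2.09], [-2.66, 2.66]. Speed limits (rad/s): [2.57, 2.57, 3.14, 3.14, 3.14, 3.14, 3.14].

### API

Orientations are given as a unit quaternion [x, y, z, w].
In Python, from plant import r, vision, workorder gives the robot as it stands.
- The arm moves only by the tool drive_tool, never from a script. Its argument "targets" is a list of rows, each an object of numbers: "tx", "ty", "tz": the shift along the world's x, y, z in units of 0.03 m (1.0 is 0.03 m); "wx", "wy", "wz": the turn, a rotation vector about the world's x, y, z in units of 60 degrees (1.0 is 60 degrees); "claw": the opening, from -1 (shut) to 1 (fully open). A call has exactly 8 rows; each row shifts and turns the commanded pose from where the row before left it; what a row does not reach is not made up. A row lasts 1/10 s, in which the tool goes at most 50 mm and 8.59 degrees, less where a joint would pass 70% of its speed; a pose out of reach is approached as far as the arm can. A call with a number of a shift or a turn outside -1 to 1 is refused whole. A call with a gripper value outside its range is refused whole. The fingers move at their own pace and stop on an object; "force" is the grip in N (left out, the last holds). Time passes only in rows, so rows that do not move let the fingers close, or fill a call up. It gives the time, the measured TCP pose, the force, the opening and the grip force at its end, in the units of the state.
- r.get_state(): the state, without advancing time (a new reading comes with each control period).
- vision.snapshot(name): name is "scene" or "top" or "wrist"; returns a dict with "image" (420x560x3 uint8, blue, green, red), "range_z" (420x560 float32, m along the optical axis (not along the pixel's ray), 0 where there is no reading), "K" (3x3 intrinsics, pixels), "dist" ([k1, k2, p1, p2, k3] as OpenCV has them; the pictures are not rectified), "cam_to_world" (4x4, takes a point from camera to world coordinates). Camera axes: x right, y up, looking along -z (the intrinsics and any distortion apply to the point x, -y, -z); pixel columns grow to the right and rows downward; lengths in m; the calibration is good to about 2 mm. A picture is of the moment at which its call begins.
- workorder.finish_job(): hands the job in; it is judged then, once.
The state is a dict: "clock": time; "q": joint angles; "qd": joint speeds; "joint_torque": joint torques, N m; "tool_pos": TCP position; "eef_rot": TCP orientation; "contact_force": force on the tool from outside, world axes, zero at the start; "moment": the same for the moment, N m; "opening": opening from 0.0 (shut) to 1.0 (fully open); "finger_force": force on a finger pad.
Only numpy, scipy, OpenCV 4.12 (cv2) and the standard library are available. Lean on these libraries where they do the work, as an engineer would, in place of code of your own. Each camera call takes 0.05 s, during which the arm holds its last target. There are 200 camera calls.

### The job

Kit these parts for the board line: stand the two finned heat sinks upright in the square bays of the base tray, one to a bay, and the two capacitors upright in the round wells of the legged tray, one to a well. The legged tray must end stacked on top of the base tray with all four corner pins fully home in the base tray's corner sockets, so fill the base tray before you cover it. Do not move the bottle or the screwdriver.

Things in the scene. Friction and masses are not known exactly. Their poses are not given: they have to be found in the camera images.
- sink_a_mid (a point): Finned extruded aluminium heat sink standing upright on its end, 42 x 25 mm in plan and 50 mm tall, about 75 g; seen from above as a bright comb. Two are alike. This point is its centre, 25 mm above its foot; its z is up, its x runs along the 42 mm side, its y along the 25 mm side (to be gripped across the 25 mm).
- sink_b_mid (a point): Finned extruded aluminium heat sink standing upright on its end, 42 x 25 mm in plan and 50 mm tall, about 75 g; seen from above as a bright comb. Two are alike. This point is its centre, 25 mm above its foot; its z is up, its x runs along the 42 mm side, its y along the 25 mm side (to be gripped across the 25 mm).
- cap_a_mid (a point): Screw-terminal capacitor standing upright, a dark grey can 36 mm in diameter and 50 mm tall, about 85 g, with two small steel screw terminals rising 3 mm more on its brown top. Two are alike. This point is its centre, 25 mm above its foot; its z is up.
- cap_b_mid (a point): Screw-terminal capacitor standing upright, a dark grey can 36 mm in diameter and 50 mm tall, about 85 g, with two small steel screw terminals rising 3 mm more on its brown top. Two are alike. This point is its centre, 25 mm above its foot; its z is up.
- base_tray: Flat black tray screwed to the bench, 180 mm (its x) x 110 mm (its y) x 20 mm thick; origin at the centre of its underside, z up. Two square bays 56 x 56 mm, 4 mm deep (floor 16 mm above the origin), centred at x = +-56 mm, y = 0. At x = +-76, y = +-42 mm, four round sockets 13 mm wide and 15 mm deep, open at the top. It does not move.
- tab (a point): Loose legged tray, 350 g: black plate 180 (x) x 110 (y) x 10 mm, lifting tab 12 (x) x 50 (y) x 46 tall at its middle. Point: tab centre, 23 above plate top; z up. Round wells 54 wide, 4 deep at x +-56, floor 27 below point. Legs 20 square at x +-76, y +-42, end 87 below point in tapered pins 9 thick, 14 long. Point is 101 above bench; stacked, 107 above base tray's origin, either way round.
- bottle: Bystander: white plastic bottle with a black cap, 54 mm in diameter, 120 mm tall, loose; origin at the centre of its underside. Not to be moved.
- screwdriver: Bystander: black-handled screwdriver lying on the bench, 180 mm long along its x, loose, under 35 mm high. Not to be moved.
There are look-alikes about, which are no part of the job. What is shaped like the part that bears sink_a_mid but blue or turquoise is not meant.

How it is judged:
By the outcome, as a careful person would: the job done as asked, in the order asked, and still so for the second after the job is handed in, with the robot touching nothing.
It also fails if it takes over 125 s, if anything falls off the work surface, if the arm or the gripper's body presses on something with over 40 N, if the wrist force passes 120 N, or if a joint passes its speed limit or range.

## Working session

There is one attempt and no reset: what is moved stays moved. The work goes in short steps, Python scripts to look and compute and a tool call to move; the robot and the scene stay as the last step left them, time stands still between calls to the robot, and variables do not carry over. Pictures are saved under pics/ and viewed, at most 14 in all, crops included, and the job is handed in when it is done.

Besides the shell and the picture viewer there is one more tool, called in YAML: its name, and indented under it one key for each argument. drive_tool: Moves the arm, as the interface text tells. Its arguments: {"type":"object","properties":{"targets":{"type":"array","items":{"type":"object","properties":{"tx":{"type":"number"},"ty":{"type":"number"},"tz":{"type":"number"},"wx":{"type":"number"},"wy":{"type":"number"},"wz":{"type":"number"},"claw":{"type":"number"}}}},"force":{"type":"number"}},"required":["targets"]}

```bash
ls; mkdir -p pics
cat > h.py <<'E'
import numpy as np, cv2
from plant import r, vision, workorder
def snap(n):
    s=vision.snapshot(n); return s
def world(s,uv,z=None):
    """pixels -> world; on plane z (or with range image if z None)"""
    uv=np.asarray(uv,float).reshape(-1,2)
    p=cv2.undistortPoints(uv.reshape(-1,1,2),s["K"],np.array(s["dist"])).reshape(-1,2)
    d=np.c_[p[:,0],-p[:,1],-np.ones(len(p))]
    M=s["cam_to_world"]; 
    if z is None:
        i=np.round(uv).astype(int); t=s["range_z"][i[:,1],i[:,0]]
        return (d*t[:,None])@M[:3,:3].T+M[:3,3]
    dw=d@M[:3,:3].T; t=(z-M[2,3])/dw[:,2]
    return M[:3,3]+dw*t[:,None]
def cloud(s):
    h,w=s["range_z"].shape
    u,v=np.meshgrid(np.arange(w),np.arange(h))
    P=world(s,np.c_[u.ravel(),v.ravel()]).reshape(h,w,3); P[s["range_z"]==0]=np.nan
    return P
E
python3 - <<'E'
from h import *
print(r.get_state(), r.tip_reach)
for n in("scene","top"):
    s=snap(n); cv2.imwrite(f"pics/{n}0.png",s["image"]); print(n,s["K"].round(1).tolist(),s["dist"],s["cam_to_world"].round(3).tolist())
    np.savez(f"{n}0.npz",**s)
E
```

```text
pics
{'clock': 0.0, 'q': array([-1.15019515,  0.68996152, -0.19452295,  1.56635641,  0.15730776,
        0.90249627, -0.215091  ]), 'qd': array([-1.49739768e-03, -1.59551710e-05, -1.86503156e-03,  1.49400031e-03,
       -1.26911829e-04, -2.39361454e-04,  1.16956181e-03]), 'joint_torque': array([ 1.64586240e-04, -5.27544415e+01, -1.26711231e+00, -1.53428614e+01,
       -5.27288276e-02,  6.57841578e-03,  1.53730803e-04]), 'tool_pos': array([0.2355637 , 0.57819538, 0.22562101]), 'eef_rot': array([ 1.92144775e-01,  9.81366165e-01, -9.07712343e-04, -1.08552871e-04]), 'contact_force': array([-0.68040645,  0.19170847, -0.10837025]), 'moment': array([0.03578253, 0.05149564, 0.01388366]), 'finger_force': 0.0, 'opening': 1.0030032976443524} 0.008
scene [[492.5, 0.0, 273.1], [0.0, 492.5, 205.6], [0.0, 0.0, 1.0]] [0.02359274 0.         0.         0.         0.        ] [[0.707, -0.537, 0.461, 1.105], [0.707, 0.532, -0.466, -0.517], [0.005, 0.655, 0.756, 0.905], [0.0, 0.0, 0.0, 1.0]]
top [[437.1, 0.0, 287.2], [0.0, 437.1, 211.9], [0.0, 0.0, 1.0]] [-0.10616651  0.          0.          0.          0.        ] [[0.012, 0.994, -0.107, 0.515], [-1.0, 0.01, -0.021, -0.018], [-0.02, 0.107, 0.994, 1.017], [0.0, 0.0, 0.0, 1.0]]
```

View pics/top0.png

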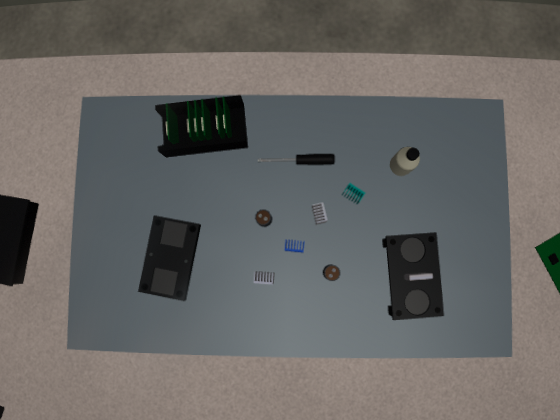

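View pics/scene0.png

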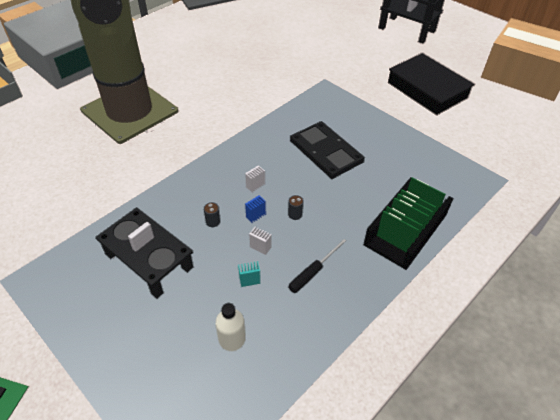

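The top view (world +x up, +y left) shows the base tray at (170,258), the legged tray at (415,275), and the silver sinks at (319,213) and (263,278). The caps are at (263,217) and (332,272), and the blue and teal decoys at (295,246) and (353,194). The bottle is at (405,160) and the screwdriver at (300,160). The scene view agrees with this.

Run:
```python
from h import *
s=dict(np.load("top0.npz")); im=s["image"]; P=cloud(s)
hsv=cv2.cvtColor(im,cv2.COLOR_BGR2HSV); np.set_printoptions(precision=4,suppress=True)
def box(c,rad): 
    m=np.zeros(im.shape[:2],np.uint8); cv2.rectangle(m,(c[0]-rad,c[1]-rad),(c[0]+rad,c[1]+rad),255,-1); return m
def rect(mask,z,name):
    cs,_=cv2.findContours(mask,cv2.RETR_EXTERNAL,cv2.CHAIN_APPROX_NONE); 
    pts=np.vstack([c.reshape(-1,2) for c in cs if len(c)>8])
    W=world(s,pts,z)[:,:2].astype(np.float32)
    (c,sz,a)=cv2.minAreaRect(W*1000)
    if sz[0]<sz[1]: sz=sz[::-1]; a+=90
    print(name,np.array(c)/1000,np.array(sz),"long-axis deg",a%180)
for n,c in(("sink1",(319,213)),("sink2",(263,278))):
    b=box(c,16); m=cv2.inRange(hsv,(0,0,110),(180,70,255))&b   
    print(n,"z",np.nanpercentile(P[...,2][m>0],[50,90]),(m>0).sum())
    m2=((P[...,2]>0.035)*255).astype(np.uint8)&b
    rect(m,0.05,n+" col"); rect(m2,0.05,n+" depth")
    i=np.argwhere(m>0); print("bright centroid",world(s,[i.mean(0)[::-1]],.05))
for n,c in(("cap1",(263,217)),("cap2",(332,272))):
    b=box(c,16); m=((P[...,2]>0.044)*255).astype(np.uint8)&b
    cs,_=cv2.findContours(m,0,cv2.CHAIN_APPROX_NONE); k=max(cs,key=len).reshape(-1,2)
    print(n,cv2.minEnclosingCircle((world(s,k,.05)[:,:2]*1000).astype(np.float32)),np.nanpercentile(P[...,2][m>0],[50,95]))
for n,c,lo,hi,z in(("base",(170,258),.012,.03,.02),("leg",(415,275),.065,.09,.078)):
    b=box(c,52); m=((P[...,2]>lo)&(P[...,2]<hi)).astype(np.uint8)*255&b
    print(n,np.nanmedian(P[...,2][m>0])); rect(cv2.morphologyEx(m,cv2.MORPH_OPEN,np.ones((3,3))),z,n)
m=(P[...,2]>.11)&(box((415,275),52)>0); i=np.argwhere(m); print("tab z",np.nanmedian(P[m][:,2]),len(i)); rect(m.astype(np.uint8)*255,.124,"tab")
m=(P[...,2]>.06)&(box((405,160),25)>0); print("bottle",np.nanmedian(P[m],0))
m=(P[...,2]>.012)&(box((300,160),45)>0); print("sd",P[m].min(0),P[m].max(0))
m=(P[...,2]>.012)&(box((203,125),55)>0); print("rack",P[m].min(0),P[m].max(0))
for n in("base","leg"):pass
```

```text
sink1 z [0.001  0.0501] 394
sink1 col [ 0.6115 -0.0681] [70.9454 60.3029] long-axis deg 90.59670066833496
sink1 depth [ 0.619  -0.0693] [42.3853 25.9318] long-axis deg 14.150157928466797
bright centroid [[ 0.6004 -0.0663  0.05  ]]
sink2 z [0.0003 0.0469] 949
sink2 col [0.472  0.0541] [70.7049 70.072 ] long-axis deg 90.84276223182678
sink2 depth [0.4733 0.0533] [42.3783 25.4583] long-axis deg 87.04586029052734
bright centroid [[0.4713 0.0543 0.05  ]]
cap1 ((607.33544921875, 56.26762771606445), 17.926149368286133) [0.05   0.0535]
cap2 ((486.5173034667969, -97.36847686767578), 17.572893142700195) [0.0502 0.0535]
base 0.01841489916270489
base [0.5146 0.2753] [180.4835 113.2385] long-axis deg 170.76879119873047
leg 0.07703019953837964
leg [ 0.4815 -0.2722] [180.9867 113.4119] long-axis deg 4.206157207489014
tab z 0.12294376180658356 154
tab [ 0.4811 -0.2711] [53.9324 12.6168] long-axis deg 93.71494626998901
bottle [ 0.7322 -0.2554  0.0857]
sd [ 0.6349 -0.13    0.0121] [0.7595 0.0735 0.0525]
rack [0.7417 0.0732 0.012 ] [0.8888 0.3106 0.1017]
```

drive_tool:
  targets:
    - {"tx": 0.53, "ty": -0.9, "tz": -0.1, "wz": -0.1, "claw": 0.1}
    - {"tx": 0.53, "ty": -0.9, "tz": -0.1, "wz": -0.1, "claw": 0.1}
    - {"tx": 0.53, "ty": -0.9, "tz": -0.1, "wz": -0.1, "claw": 0.1}
    - {"tx": 0.53, "ty": -0.9, "tz": -0.1, "wz": -0.1, "claw": 0.1}
    - {"tx": 0.53, "ty": -0.9, "tz": -0.1, "wz": -0.1, "claw": 0.1}
    - {"tx": 0.53, "ty": -0.9, "tz": -0.1, "wz": -0.1, "claw": 0.1}
    - {"tx": 0.53, "ty": -0.9, "tz": -0.1, "wz": -0.1, "claw": 0.1}
    - {"tx": 0.53, "ty": -0.9, "tz": -0.1, "wz": -0.1, "claw": 0.1}
  force: 30

```text
validation failed for argument at $.ta...
```

drive_tool:
  targets:
    - {"tx": 0.53, "ty": -0.9, "tz": -0.1, "wx": 0, "wy": 0, "wz": -0.1, "claw": 0.1}
    - {"tx": 0.53, "ty": -0.9, "tz": -0.1, "wx": 0, "wy": 0, "wz": -0.1, "claw": 0.1}
    - {"tx": 0.53, "ty": -0.9, "tz": -0.1, "wx": 0, "wy": 0, "wz": -0.1, "claw": 0.1}
    - {"tx": 0.53, "ty": -0.9, "tz": -0.1, "wx": 0, "wy": 0, "wz": -0.1, "claw": 0.1}
    - {"tx": 0.53, "ty": -0.9, "tz": -0.1, "wx": 0, "wy": 0, "wz": -0.1, "claw": 0.1}
    - {"tx": 0.53, "ty": -0.9, "tz": -0.1, "wx": 0, "wy": 0, "wz": -0.1, "claw": 0.1}
    - {"tx": 0.53, "ty": -0.9, "tz": -0.1, "wx": 0, "wy": 0, "wz": -0.1, "claw": 0.1}
    - {"tx": 0.53, "ty": -0.9, "tz": -0.1, "wx": 0, "wy": 0, "wz": -0.1, "claw": 0.1}
  force: 30

```text
clock: 0.9
tool_pos: [0.3633, 0.3616, 0.2021]
eef_rot: [0.576, 0.817, -0.0, 0.0]
contact_force: [0.8, 0.2, 0.5]
opening: 0.547
finger_force: 0.0
```

drive_tool:
  targets:
    - {"tx": 0.533, "ty": -0.898, "tz": -0.1, "wx": 0, "wy": 0, "wz": -0.1, "claw": 0.1}
    - {"tx": 0.533, "ty": -0.898, "tz": -0.1, "wx": 0, "wy": 0, "wz": -0.1, "claw": 0.1}
    - {"tx": 0.533, "ty": -0.898, "tz": -0.1, "wx": 0, "wy": 0, "wz": -0.1, "claw": 0.1}
    - {"tx": 0.533, "ty": -0.898, "tz": -0.1, "wx": 0, "wy": 0, "wz": -0.1, "claw": 0.1}
    - {"tx": 0.533, "ty": -0.898, "tz": -0.1, "wx": 0, "wy": 0, "wz": -0.1, "claw": 0.1}
    - {"tx": 0.533, "ty": -0.898, "tz": -0.1, "wx": 0, "wy": 0, "wz": -0.1, "claw": 0.1}
    - {"tx": 0.533, "ty": -0.898, "tz": -0.1, "wx": 0, "wy": 0, "wz": -0.1, "claw": 0.1}
    - {"tx": 0.533, "ty": -0.898, "tz": -0.1, "wx": 0, "wy": 0, "wz": -0.1, "claw": 0.1}

```text
clock: 1.7
tool_pos: [0.4912, 0.1462, 0.1781]
eef_rot: [0.859, 0.512, -0.0, -0.0]
contact_force: [0.2, -0.0, 0.1]
opening: 0.553
finger_force: 0.0
```

drive_tool:
  targets:
    - {"tx": 0.533, "ty": -0.898, "tz": -0.1, "wx": 0, "wy": 0, "wz": -0.1, "claw": 0.1}
    - {"tx": 0.533, "ty": -0.898, "tz": -0.1, "wx": 0, "wy": 0, "wz": -0.1, "claw": 0.1}
    - {"tx": 0.533, "ty": -0.898, "tz": -0.1, "wx": 0, "wy": 0, "wz": -0.1, "claw": 0.1}
    - {"tx": 0.533, "ty": -0.898, "tz": -0.1, "wx": 0, "wy": 0, "wz": -0.1, "claw": 0.1}
    - {"tx": 0.533, "ty": -0.898, "tz": -0.1, "wx": 0, "wy": 0, "wz": -0.1, "claw": 0.1}
    - {"tx": 0.533, "ty": -0.898, "tz": -0.1, "wx": 0, "wy": 0, "wz": -0.1, "claw": 0.1}
    - {"tx": 0.533, "ty": -0.898, "tz": -0.1, "wx": 0, "wy": 0, "wz": -0.1, "claw": 0.1}
    - {"tx": 0.533, "ty": -0.898, "tz": -0.1, "wx": 0, "wy": 0, "wz": -0.1, "claw": 0.1}

```text
clock: 2.5
tool_pos: [0.619, -0.0691, 0.1539]
eef_rot: [0.993, 0.118, -0.0, -0.0]
contact_force: [0.1, 0.1, 0.2]
opening: 0.548
finger_force: 0.0
```

```bash
cat >> h.py <<'E'
np.set_printoptions(precision=4,suppress=True)
def st():
    s=r.get_state(); x,y,z,w=s["eef_rot"]
    print("t %.2f"%s["clock"],"tcp",s["tool_pos"],"yawY %.2f"%np.degrees(np.arctan2(1-2*(x*x+z*z),2*(x*y-z*w))),"q7 %.2f"%s["q"][6],"F",s["contact_force"],"open %.3f"%s["opening"])
    return s
def rect(s,mask,z,name):
    cs,_=cv2.findContours(mask.astype(np.uint8)*255,0,cv2.CHAIN_APPROX_NONE)
    k=max(cs,key=cv2.contourArea).reshape(-1,2); W=world(s,k,z)[:,:2].astype(np.float32)
    c,sz,a=cv2.minAreaRect(W*1000)
    if sz[0]<sz[1]: sz=sz[::-1]; a+=90
    print(name,np.array(c)/1000,"size",np.array(sz),"long deg %.2f"%(a%180),"px",k.mean(0))
    return k
E
python3 - <<'E'
from h import *
st(); s=snap("wrist"); cv2.imwrite("pics/w1.png",s["image"]); P=cloud(s)
d=np.hypot(P[...,0]-.619,P[...,1]+.0693)<.035
rect(s,(P[...,2]>.035)&d,.05,"sink1")
print(s["cam_to_world"])
E
```

```text
t 2.50 tcp [ 0.619  -0.0691  0.1539] yawY -76.39 q7 -0.92 F [0.0882 0.115  0.2104] open 0.548
sink1 [ 0.4915 -0.1   ] size [311.0586 179.3978] long deg 103.63 px [282.2669 350.997 ]
[[ 0.235   0.931   0.2793  0.6902]
 [-0.972   0.2253  0.0668 -0.052 ]
 [-0.0007 -0.2872  0.9579  0.312 ]
 [ 0.      0.      0.      1.    ]]
```

View pics/w1.png

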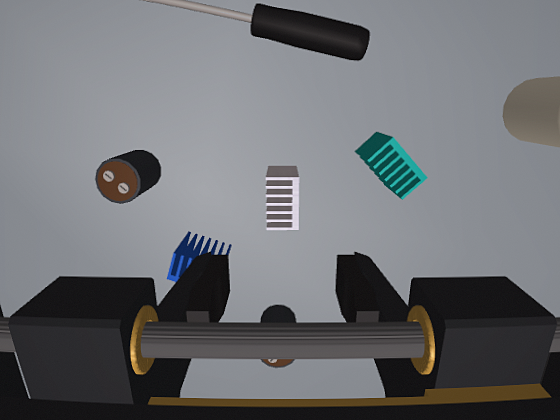

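The wrist view shows the silver sink between the lines of the fingers at (283,200), with the teal decoy well to the right at (390,165). I'll measure it by its height band.

Run:
```python
from h import *
s=snap("wrist"); P=cloud(s)
d=np.hypot(P[...,0]-.619,P[...,1]+.0693)<.035
rect(s,(P[...,2]>.044)&(P[...,2]<.056)&d,.05,"sink1 top")
d=np.hypot(P[...,0]-.6073,P[...,1]-.0563)<.035
k=rect(s,(P[...,2]>.046)&(P[...,2]<.056)&d,.05,"cap1")
```

```text
sink1 top [ 0.6184 -0.0691] size [42.8405 24.8894] long deg 13.30 px [271.2949 203.2671]
cap1 [0.6061 0.0563] size [36.1791 35.2312] long deg 143.06 px [107.7923 183.2462]
```

drive_tool:
  targets:
    - {"tx": -0.02, "ty": 0, "tz": -0.85, "wx": 0, "wy": 0, "wz": 0, "claw": 0.1}
    - {"tx": 0, "ty": 0, "tz": -0.85, "wx": 0, "wy": 0, "wz": 0, "claw": 0.1}
    - {"tx": 0, "ty": 0, "tz": -0.85, "wx": 0, "wy": 0, "wz": 0, "claw": 0.1}
    - {"tx": 0, "ty": 0, "tz": -0.85, "wx": 0, "wy": 0, "wz": 0, "claw": 0.1}
    - {"tx": 0, "ty": 0, "tz": -0.85, "wx": 0, "wy": 0, "wz": 0, "claw": 0.1}
    - {"tx": 0, "ty": 0, "tz": -0.22, "wx": 0, "wy": 0, "wz": 0, "claw": 0.1}
    - {"tx": 0, "ty": 0, "tz": 0, "wx": 0, "wy": 0, "wz": 0, "claw": -1}
    - {"tx": 0, "ty": 0, "tz": 0, "wx": 0, "wy": 0, "wz": 0, "claw": -1}
  force: 30

```text
clock: 3.4
tool_pos: [0.6188, -0.068, 0.0213]
eef_rot: [0.993, 0.121, 0.001, 0.0]
contact_force: [0.3, 0.6, 0.5]
opening: 0.396
finger_force: 0.0
```

drive_tool:
  targets:
    - {"tx": 0, "ty": 0, "tz": 0, "wx": 0, "wy": 0, "wz": 0, "claw": -1}
    - {"tx": 0, "ty": 0, "tz": 0, "wx": 0, "wy": 0, "wz": 0, "claw": -1}
    - {"tx": 0, "ty": 0, "tz": 0, "wx": 0, "wy": 0, "wz": 0, "claw": -1}
    - {"tx": 0, "ty": 0, "tz": 0, "wx": 0, "wy": 0, "wz": 0, "claw": -1}
    - {"tx": 0, "ty": 0, "tz": 0.8, "wx": 0, "wy": 0, "wz": 0, "claw": -1}
    - {"tx": 0, "ty": 0, "tz": 0.9, "wx": 0, "wy": 0, "wz": 0, "claw": -1}
    - {"tx": 0, "ty": 0, "tz": 0.9, "wx": 0, "wy": 0, "wz": 0, "claw": -1}
    - {"tx": 0, "ty": 0, "tz": 0.8, "wx": 0, "wy": 0, "wz": 0, "claw": -1}

```text
clock: 4.2
tool_pos: [0.6181, -0.0682, 0.1237]
eef_rot: [0.993, 0.12, 0.0, 0.0]
contact_force: [0.9, -0.2, 0.2]
opening: 0.279
finger_force: 30.0
```

drive_tool:
  targets:
    - {"tx": -0.1, "ty": 0.7, "tz": 0, "wx": 0, "wy": 0, "wz": 0.07, "claw": -1}
    - {"tx": -0.1, "ty": 0.7, "tz": 0, "wx": 0, "wy": 0, "wz": 0.07, "claw": -1}
    - {"tx": -0.1, "ty": 0.7, "tz": 0, "wx": 0, "wy": 0, "wz": 0.07, "claw": -1}
    - {"tx": -0.1, "ty": 0.7, "tz": 0, "wx": 0, "wy": 0, "wz": 0.07, "claw": -1}
    - {"tx": -0.1, "ty": 0.7, "tz": 0, "wx": 0, "wy": 0, "wz": 0.07, "claw": -1}
    - {"tx": -0.1, "ty": 0.7, "tz": 0, "wx": 0, "wy": 0, "wz": 0.07, "claw": -1}
    - {"tx": -0.1, "ty": 0.7, "tz": 0, "wx": 0, "wy": 0, "wz": 0.07, "claw": -1}
    - {"tx": -0.1, "ty": 0.7, "tz": 0, "wx": 0, "wy": 0, "wz": 0.07, "claw": -1}

```text
clock: 5.0
tool_pos: [0.5939, 0.1016, 0.1223]
eef_rot: [0.914, 0.405, -0.0, 0.0]
contact_force: [0.5, -0.1, 0.1]
opening: 0.279
finger_force: 30.0
```

drive_tool:
  targets:
    - {"tx": -0.1, "ty": 0.7, "tz": 0, "wx": 0, "wy": 0, "wz": 0.07, "claw": -1}
    - {"tx": -0.1, "ty": 0.7, "tz": 0, "wx": 0, "wy": 0, "wz": 0.07, "claw": -1}
    - {"tx": -0.1, "ty": 0.7, "tz": 0, "wx": 0, "wy": 0, "wz": 0.07, "claw": -1}
    - {"tx": -0.1, "ty": 0.7, "tz": 0, "wx": 0, "wy": 0, "wz": 0.07, "claw": -1}
    - {"tx": -0.1, "ty": 0.7, "tz": 0, "wx": 0, "wy": 0, "wz": 0.07, "claw": -1}
    - {"tx": -0.1, "ty": 0.7, "tz": 0, "wx": 0, "wy": 0, "wz": 0.07, "claw": -1}
    - {"tx": -0.1, "ty": 0.7, "tz": 0, "wx": 0, "wy": 0, "wz": 0.07, "claw": -1}
    - {"tx": -0.1, "ty": 0.7, "tz": 0, "wx": 0, "wy": 0, "wz": 0.07, "claw": -1}

```text
clock: 5.8
tool_pos: [0.5699, 0.2696, 0.1223]
eef_rot: [0.758, 0.652, 0.0, 0.0]
contact_force: [0.1, 0.8, 1.1]
opening: 0.282
finger_force: 30.0
```

Run:
```python
from h import *
st(); s=snap("wrist"); cv2.imwrite("pics/w2.png",s["image"]); np.savez("w2.npz",**s); P=cloud(s)
m=(P[...,2]>.012)&(P[...,2]<.024)&(np.hypot(P[...,0]-.515,P[...,1]-.275)<.13); print(m.sum(),np.median(P[m][:,2])); rect(s,m,.02,"base")
print(world(s,[[280,200]],0.02))
```

```text
t 5.80 tcp [0.5699 0.2696 0.1223] yawY -8.61 q7 -0.54 F [0.0821 0.7932 1.1192] open 0.282
27481 0.019306899044858994
base [0.5123 0.2765] size [180.3892 110.9108] long deg 170.42 px [213.3387 195.9465]
[[0.5679 0.2723 0.02  ]]
```

View pics/w2.png

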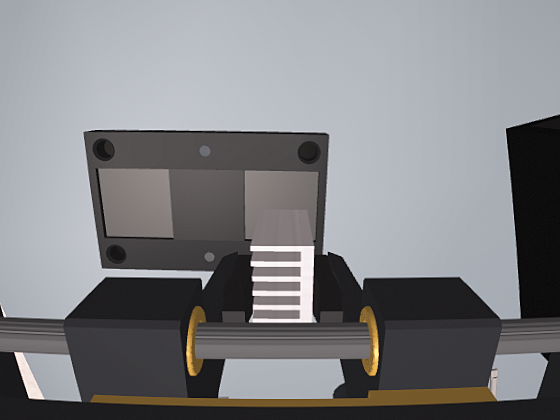

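The wrist view shows the held sink upright over the right bay, with three sockets visible near (104,150), (309,152) and (116,254). I'll get the tray pose from those sockets.

```bash
cat >> h.py <<'E'
def darkblob(s,c,rad,z,rel=.55):
    g=cv2.GaussianBlur(cv2.cvtColor(s["image"],6),(3,3),0); x,y=c
    g=cv2.resize(g[y-rad:y+rad+1,x-rad:x+rad+1],None,fx=4,fy=4,interpolation=cv2.INTER_CUBIC)
    t,m=cv2.threshold(g,0,255,cv2.THRESH_BINARY_INV+cv2.THRESH_OTSU)
    cs,_=cv2.findContours(m,0,cv2.CHAIN_APPROX_NONE)
    k=min((c for c in cs if cv2.contourArea(c)>300),key=lambda c:np.linalg.norm(c.reshape(-1,2).mean(0)-2*(2*rad+1)))
    e=cv2.fitEllipse(cv2.convexHull(k)); p=(np.array(e[0])-1.5)/4+[x-rad,y-rad]
    W=world(s,[p],z)[0]; d=world(s,[p+[e[1][0]/8,0],p-[e[1][0]/8,0]],z)
    print(c,"->",p,W,"axes px",np.array(e[1])/4,"width mm %.1f"%(1e3*np.linalg.norm(d[0]-d[1])))
    return W[:2]
def fit(loc,W):
    loc=np.array(loc,float);W=np.array(W); a=loc-loc.mean(0);b=W-W.mean(0)
    th=np.arctan2((a[:,0]*b[:,1]-a[:,1]*b[:,0]).sum(),(a*b).sum()); R=np.array([[np.cos(th),-np.sin(th)],[np.sin(th),np.cos(th)]])
    t=W.mean(0)-R@loc.mean(0); print("pose",t,"yaw %.2f"%np.degrees(th),"res mm",1e3*np.linalg.norm(loc@R.T+t-W,axis=1)); return t,th
E
python3 - <<'E'
from h import *
s=dict(np.load("w2.npz"))
W=[darkblob(s,c,14,.02) for c in((104,150),(309,152),(116,254))]
fit([[-.076,.042],[.076,.042],[-.076,-.042]],W)
s=dict(np.load("top0.npz")); u=np.array([.987,-.16]);v=np.array([.16,.987])
g=s["image"][205:310,130:210]; cv2.imwrite("pics/basecrop.png",cv2.resize(g,None,fx=5,fy=5))
E
```

```text
(104, 150) -> [103.0377 149.3037] [0.4444 0.3306 0.02  ] axes px [20.8401 23.5351] width mm 16.0
(309, 152) -> [308.7303 152.1288] [0.5941 0.3049 0.02  ] axes px [22.6495 23.0464] width mm 16.5
(116, 254) -> [115.6947 253.8784] [0.4302 0.2479 0.02  ] axes px [17.7997 20.8213] width mm 14.8
pose [0.5121 0.2764] yaw -9.73 res mm [0.0568 0.0648 0.0613]
```

drive_tool:
  targets:
    - {"tx": -0.09, "ty": -0.09, "tz": -0.7, "wx": 0, "wy": 0, "wz": -0.015, "claw": -1}
    - {"tx": 0, "ty": 0, "tz": -0.7, "wx": 0, "wy": 0, "wz": 0, "claw": -1}
    - {"tx": 0, "ty": 0, "tz": -0.7, "wx": 0, "wy": 0, "wz": 0, "claw": -1}
    - {"tx": 0, "ty": 0, "tz": -0.5, "wx": 0, "wy": 0, "wz": 0, "claw": -1}
    - {"tx": 0, "ty": 0, "tz": -0.12, "wx": 0, "wy": 0, "wz": 0, "claw": -1}
    - {"tx": 0, "ty": 0, "tz": -0.1, "wx": 0, "wy": 0, "wz": 0, "claw": -1}
    - {"tx": 0, "ty": 0, "tz": 0, "wx": 0, "wy": 0, "wz": 0, "claw": -1}
    - {"tx": 0, "ty": 0, "tz": 0, "wx": 0, "wy": 0, "wz": 0, "claw": -1}

```text
clock: 6.65
tool_pos: [0.5682, 0.2654, 0.0386]
eef_rot: [0.765, 0.644, 0.001, 0.0]
contact_force: [-0.1, 0.1, -0.8]
opening: 0.281
finger_force: 30.0
```

drive_tool:
  targets:
    - {"tx": 0, "ty": 0, "tz": -0.04, "wx": 0, "wy": 0, "wz": 0, "claw": -1}
    - {"tx": 0, "ty": 0, "tz": 0, "wx": 0, "wy": 0, "wz": 0, "claw": 0}
    - {"tx": 0, "ty": 0, "tz": 0, "wx": 0, "wy": 0, "wz": 0, "claw": 0}
    - {"tx": 0, "ty": 0, "tz": 0, "wx": 0, "wy": 0, "wz": 0, "claw": 0}
    - {"tx": 0, "ty": 0, "tz": 0.6, "wx": 0, "wy": 0, "wz": 0, "claw": 0}
    - {"tx": 0, "ty": 0, "tz": 0.9, "wx": 0, "wy": 0, "wz": 0, "claw": 0}
    - {"tx": 0, "ty": 0, "tz": 0.9, "wx": 0, "wy": 0, "wz": 0, "claw": 0}
    - {"tx": 0, "ty": 0, "tz": 0.7, "wx": 0, "wy": 0, "wz": 0, "claw": 0}

```text
clock: 7.45
tool_pos: [0.5678, 0.2652, 0.131]
eef_rot: [0.765, 0.644, 0.001, 0.0]
contact_force: [0.5, 0.2, 0.2]
opening: 0.502
finger_force: 0.0
```

Run:
```python
from h import *
st(); s=snap("top"); P=cloud(s)
for n,x,y,a,b in(("sink1",.567,.267,.055,.075),("sink2",.4733,.0533,.04,.056),("cap1",.607,.056,.044,.056),("cap2",.4865,-.097,.044,.056)):
    try: rect(s,(P[...,2]>a)&(P[...,2]<b)&(np.hypot(P[...,0]-x,P[...,1]-y)<.035),.066 if n=="sink1" else .05,n)
    except Exception as e: print(n,"hidden",e)
cv2.imwrite("pics/top1.png",s["image"])
```

```text
t 7.45 tcp [0.5678 0.2652 0.131 ] yawY -9.87 q7 -0.55 F [0.5456 0.1553 0.2136] open 0.502
sink1 [0.5697 0.2631] size [43.0571 25.0626] long deg 79.84 px [168.5075 232.4478]
sink2 [0.4731 0.0535] size [42.2895 25.2455] long deg 86.11 px [263.1484 277.6774]
cap1 [0.6079 0.0563] size [33.3085 33.0615] long deg 45.84 px [263.  216.5]
cap2 [ 0.4859 -0.0964] size [33.0073 32.7761] long deg 90.57 px [331.7209 271.9767]
```

drive_tool:
  targets:
    - {"tx": -0.394, "ty": -0.882, "tz": 0, "wx": 0, "wy": 0, "wz": 0.013, "claw": 0.1}
    - {"tx": -0.394, "ty": -0.882, "tz": 0, "wx": 0, "wy": 0, "wz": 0.013, "claw": 0.1}
    - {"tx": -0.394, "ty": -0.882, "tz": 0, "wx": 0, "wy": 0, "wz": 0.013, "claw": 0.1}
    - {"tx": -0.394, "ty": -0.882, "tz": 0, "wx": 0, "wy": 0, "wz": 0.013, "claw": 0.1}
    - {"tx": -0.394, "ty": -0.882, "tz": 0, "wx": 0, "wy": 0, "wz": 0.013, "claw": 0.1}
    - {"tx": -0.394, "ty": -0.882, "tz": 0, "wx": 0, "wy": 0, "wz": 0.013, "claw": 0.1}
    - {"tx": -0.394, "ty": -0.882, "tz": 0, "wx": 0, "wy": 0, "wz": 0.013, "claw": 0.1}
    - {"tx": -0.394, "ty": -0.882, "tz": 0, "wx": 0, "wy": 0, "wz": 0.013, "claw": 0.1}

```text
clock: 8.3
tool_pos: [0.4724, 0.0525, 0.1293]
eef_rot: [0.729, 0.685, 0.0, 0.0]
contact_force: [0.9, 0.2, 0.5]
opening: 0.551
finger_force: 0.0
```

drive_tool:
  targets:
    - {"tx": 0, "ty": 0, "tz": -0.5, "wx": 0, "wy": 0, "wz": 0, "claw": 0.1}
    - {"tx": 0, "ty": 0, "tz": -0.8, "wx": 0, "wy": 0, "wz": 0, "claw": 0.1}
    - {"tx": 0, "ty": 0, "tz": -0.8, "wx": 0, "wy": 0, "wz": 0, "claw": 0.1}
    - {"tx": 0, "ty": 0, "tz": -0.8, "wx": 0, "wy": 0, "wz": 0, "claw": 0.1}
    - {"tx": 0, "ty": 0, "tz": -0.5, "wx": 0, "wy": 0, "wz": 0, "claw": 0.1}
    - {"tx": 0, "ty": 0, "tz": -0.3, "wx": 0, "wy": 0, "wz": 0, "claw": 0.1}
    - {"tx": 0, "ty": 0, "tz": 0, "wx": 0, "wy": 0, "wz": 0, "claw": 0.1}
    - {"tx": 0, "ty": 0, "tz": 0, "wx": 0, "wy": 0, "wz": 0, "claw": -1}

```text
clock: 9.1
tool_pos: [0.4731, 0.0535, 0.0188]
eef_rot: [0.729, 0.684, 0.0, 0.0]
contact_force: [-0.5, 0.4, 0.2]
opening: 0.485
finger_force: 0.0
```

drive_tool:
  targets:
    - {"tx": 0, "ty": 0, "tz": 0, "wx": 0, "wy": 0, "wz": 0, "claw": -1}
    - {"tx": 0, "ty": 0, "tz": 0, "wx": 0, "wy": 0, "wz": 0, "claw": -1}
    - {"tx": 0, "ty": 0, "tz": 0, "wx": 0, "wy": 0, "wz": 0, "claw": -1}
    - {"tx": 0, "ty": 0, "tz": 0, "wx": 0, "wy": 0, "wz": 0, "claw": -1}
    - {"tx": 0, "ty": 0, "tz": 0, "wx": 0, "wy": 0, "wz": 0, "claw": -1}
    - {"tx": 0, "ty": 0, "tz": 0.9, "wx": 0, "wy": 0, "wz": 0, "claw": -1}
    - {"tx": 0, "ty": 0, "tz": 0.9, "wx": 0, "wy": 0, "wz": 0, "claw": -1}
    - {"tx": 0, "ty": 0, "tz": 0.9, "wx": 0, "wy": 0, "wz": 0, "claw": -1}

```text
clock: 9.9
tool_pos: [0.4726, 0.0534, 0.1003]
eef_rot: [0.729, 0.684, -0.0, -0.0]
contact_force: [0.4, -0.4, -0.6]
opening: 0.282
finger_force: 29.6
```

drive_tool:
  targets:
    - {"tx": -0.063, "ty": 0.969, "tz": 0.1, "wx": 0, "wy": 0, "wz": -0.013, "claw": -1}
    - {"tx": -0.063, "ty": 0.969, "tz": 0.1, "wx": 0, "wy": 0, "wz": -0.013, "claw": -1}
    - {"tx": -0.063, "ty": 0.969, "tz": 0.1, "wx": 0, "wy": 0, "wz": -0.013, "claw": -1}
    - {"tx": -0.063, "ty": 0.969, "tz": 0.1, "wx": 0, "wy": 0, "wz": -0.013, "claw": -1}
    - {"tx": -0.063, "ty": 0.969, "tz": 0.1, "wx": 0, "wy": 0, "wz": -0.013, "claw": -1}
    - {"tx": -0.063, "ty": 0.969, "tz": 0.1, "wx": 0, "wy": 0, "wz": -0.013, "claw": -1}
    - {"tx": -0.063, "ty": 0.969, "tz": 0, "wx": 0, "wy": 0, "wz": -0.013, "claw": -1}
    - {"tx": -0.063, "ty": 0.969, "tz": 0, "wx": 0, "wy": 0, "wz": -0.013, "claw": -1}

```text
clock: 10.7
tool_pos: [0.4574, 0.2871, 0.1176]
eef_rot: [0.765, 0.644, -0.0, 0.0]
contact_force: [0.4, 0.3, -0.6]
opening: 0.28
finger_force: 29.6
```

drive_tool:
  targets:
    - {"tx": 0, "ty": 0, "tz": 0, "wx": 0, "wy": 0, "wz": 0, "claw": -1}
    - {"tx": 0, "ty": 0, "tz": -0.5, "wx": 0, "wy": 0, "wz": 0, "claw": -1}
    - {"tx": 0, "ty": 0, "tz": -0.8, "wx": 0, "wy": 0, "wz": 0, "claw": -1}
    - {"tx": 0, "ty": 0, "tz": -0.7, "wx": 0, "wy": 0, "wz": 0, "claw": -1}
    - {"tx": 0, "ty": 0, "tz": -0.4, "wx": 0, "wy": 0, "wz": 0, "claw": -1}
    - {"tx": 0, "ty": 0, "tz": -0.2, "wx": 0, "wy": 0, "wz": 0, "claw": -1}
    - {"tx": 0, "ty": 0, "tz": -0.1, "wx": 0, "wy": 0, "wz": 0, "claw": -1}
    - {"tx": 0, "ty": 0, "tz": 0, "wx": 0, "wy": 0, "wz": 0, "claw": -1}

```text
clock: 11.5
tool_pos: [0.4581, 0.2859, 0.0368]
eef_rot: [0.765, 0.644, 0.0, 0.0]
contact_force: [0.5, 0.5, -1.3]
opening: 0.278
finger_force: 29.6
```

drive_tool:
  targets:
    - {"tx": 0, "ty": 0, "tz": -0.05, "wx": 0, "wy": 0, "wz": 0, "claw": -1}
    - {"tx": 0, "ty": 0, "tz": 0, "wx": 0, "wy": 0, "wz": 0, "claw": 0}
    - {"tx": 0, "ty": 0, "tz": 0, "wx": 0, "wy": 0, "wz": 0, "claw": 0}
    - {"tx": 0, "ty": 0, "tz": 0, "wx": 0, "wy": 0, "wz": 0, "claw": 0}
    - {"tx": 0, "ty": 0, "tz": 0.6, "wx": 0, "wy": 0, "wz": 0, "claw": 0}
    - {"tx": 0, "ty": 0, "tz": 0.9, "wx": 0, "wy": 0, "wz": 0, "claw": 0}
    - {"tx": 0, "ty": 0, "tz": 1, "wx": 0, "wy": 0, "wz": 0, "claw": 0}
    - {"tx": 0, "ty": 0, "tz": 1, "wx": 0, "wy": 0, "wz": 0, "claw": 0}

```text
clock: 12.3
tool_pos: [0.4576, 0.2859, 0.1412]
eef_rot: [0.765, 0.644, -0.0, -0.0]
contact_force: [0.8, 1.1, 0.3]
opening: 0.501
finger_force: 0.0
```

Run:
```python
from h import *
st(); s=snap("top"); P=cloud(s)
for n,x,y in(("sink1",.567,.267),("sink2",.457,.286)):
    try: rect(s,(P[...,2]>.055)&(P[...,2]<.075)&(np.hypot(P[...,0]-x,P[...,1]-y)<.035),.066,n)
    except Exception as e: print(n,"hidden",e)
m=(P[...,2]>.11)&(P[...,2]<.135)&(np.hypot(P[...,0]-.481,P[...,1]+.271)<.06); rect(s,m,.124,"tab")
W=[]
im=s["image"]; g=cv2.resize(im[195:330,120:215],None,fx=4,fy=4); g2=cv2.resize(im[225:330,370:455],None,fx=4,fy=4)
h=max(len(g),len(g2)); z=np.zeros((h,g.shape[1]+g2.shape[1],3),np.uint8); z[:len(g),:g.shape[1]]=g; z[:len(g2),g.shape[1]:]=g2; cv2.imwrite("pics/c1.png",z)
```

```text
t 12.30 tcp [0.4576 0.2859 0.1412] yawY -9.86 q7 -0.61 F [0.8165 1.0537 0.3266] open 0.501
sink1 [0.5697 0.263 ] size [43.1971 25.0626] long deg 79.84 px [168.7541 232.2459]
sink2 [0.4581 0.2851] size [44.1426 23.8926] long deg 80.47 px [158.0308 282.5231]
tab [ 0.4812 -0.2711] size [53.9373 12.565 ] long deg 94.52 px [419.5179 276.3929]
```

View pics/c1.png

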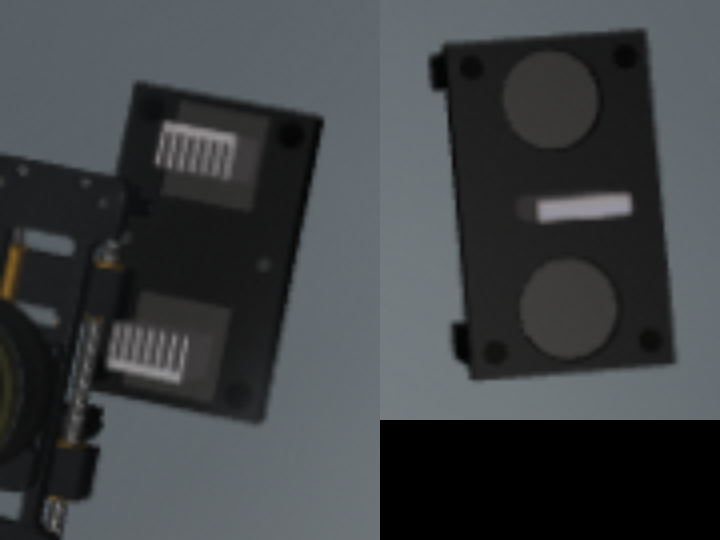

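drive_tool:
  targets:
    - {"tx": 0.033, "ty": -0.774, "tz": 0.083, "wx": 0, "wy": 0, "wz": 0.01, "claw": 0}
    - {"tx": 0.033, "ty": -0.774, "tz": 0.083, "wx": 0, "wy": 0, "wz": 0.01, "claw": 0}
    - {"tx": 0.033, "ty": -0.774, "tz": 0.083, "wx": 0, "wy": 0, "wz": 0.01, "claw": 0}
    - {"tx": 0.033, "ty": -0.774, "tz": 0.083, "wx": 0, "wy": 0, "wz": 0.01, "claw": 0}
    - {"tx": 0.033, "ty": -0.774, "tz": 0.083, "wx": 0, "wy": 0, "wz": 0.01, "claw": 0}
    - {"tx": 0.033, "ty": -0.774, "tz": 0.083, "wx": 0, "wy": 0, "wz": 0.01, "claw": 0}
    - {"tx": 0.033, "ty": -0.774, "tz": 0.083, "wx": 0, "wy": 0, "wz": 0.01, "claw": 0}
    - {"tx": 0.033, "ty": -0.774, "tz": 0.083, "wx": 0, "wy": 0, "wz": 0.01, "claw": 0}

```text
clock: 13.15
tool_pos: [0.4657, 0.0993, 0.1601]
eef_rot: [0.737, 0.675, 0.0, 0.0]
contact_force: [-0.3, -0.5, 0.1]
opening: 0.502
finger_force: 0.0
```

drive_tool:
  targets:
    - {"tx": 0.033, "ty": -0.774, "tz": 0.083, "wx": 0, "wy": 0, "wz": 0.01, "claw": 0}
    - {"tx": 0.033, "ty": -0.774, "tz": 0.083, "wx": 0, "wy": 0, "wz": 0.01, "claw": 0}
    - {"tx": 0.033, "ty": -0.774, "tz": 0.083, "wx": 0, "wy": 0, "wz": 0.01, "claw": 0}
    - {"tx": 0.033, "ty": -0.774, "tz": 0.083, "wx": 0, "wy": 0, "wz": 0.01, "claw": 0}
    - {"tx": 0.033, "ty": -0.774, "tz": 0.083, "wx": 0, "wy": 0, "wz": 0.01, "claw": 0}
    - {"tx": 0.033, "ty": -0.774, "tz": 0.083, "wx": 0, "wy": 0, "wz": 0.01, "claw": 0}
    - {"tx": 0.033, "ty": -0.774, "tz": 0.083, "wx": 0, "wy": 0, "wz": 0.01, "claw": 0}
    - {"tx": 0.033, "ty": -0.774, "tz": 0.083, "wx": 0, "wy": 0, "wz": 0.01, "claw": 0}

```text
clock: 13.95
tool_pos: [0.4736, -0.0865, 0.1801]
eef_rot: [0.709, 0.706, 0.0, 0.0]
contact_force: [0.1, -0.2, 0.6]
opening: 0.498
finger_force: 0.0
```

drive_tool:
  targets:
    - {"tx": 0.033, "ty": -0.774, "tz": 0.083, "wx": 0, "wy": 0, "wz": 0.01, "claw": 0}
    - {"tx": 0.033, "ty": -0.774, "tz": 0.083, "wx": 0, "wy": 0, "wz": 0.01, "claw": 0}
    - {"tx": 0.033, "ty": -0.774, "tz": 0.083, "wx": 0, "wy": 0, "wz": 0.01, "claw": 0}
    - {"tx": 0.033, "ty": -0.774, "tz": 0.083, "wx": 0, "wy": 0, "wz": 0.01, "claw": 0}
    - {"tx": 0.033, "ty": -0.774, "tz": 0.083, "wx": 0, "wy": 0, "wz": 0.01, "claw": 0}
    - {"tx": 0.033, "ty": -0.774, "tz": 0.083, "wx": 0, "wy": 0, "wz": 0.01, "claw": 0}
    - {"tx": 0.033, "ty": -0.774, "tz": 0.083, "wx": 0, "wy": 0, "wz": 0.01, "claw": 0}
    - {"tx": 0.033, "ty": -0.774, "tz": 0.083, "wx": 0, "wy": 0, "wz": 0.01, "claw": 0}

```text
clock: 14.75
tool_pos: [0.4814, -0.2723, 0.1999]
eef_rot: [0.678, 0.735, 0.0, 0.0]
contact_force: [1.1, 0.3, 0.3]
opening: 0.499
finger_force: 0.0
```

Run:
```python
from h import *
st(); s=snap("wrist"); P=cloud(s); np.savez("w3.npz",**s); cv2.imwrite("pics/w3.png",s["image"])
near=(np.hypot(P[...,0]-.481,P[...,1]+.271)<.12)
rect(s,(P[...,2]>.118)&(P[...,2]<.130)&near,.124,"tab")
rect(s,(P[...,2]>.070)&(P[...,2]<.083)&near,.078,"plate")
```

```text
t 14.75 tcp [ 0.4814 -0.2723  0.1999] yawY 4.56 q7 0.46 F [1.1116 0.3399 0.2713] open 0.499
tab [ 0.4806 -0.2721] size [49.7543 11.4053] long deg 94.16 px [282.0683 212.2857]
plate [ 0.4804 -0.2726] size [180.5424 110.3228] long deg 4.50 px [281.9592 192.7042]
```

View pics/w3.png

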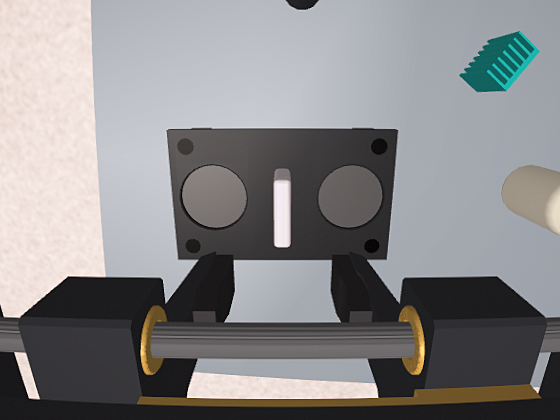

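The wrist view puts the legged tray's tab at (282,212), between the fingers. The plate fit agrees with the top view to 2 mm, so I'll grasp.

drive_tool:
  targets:
    - {"tx": -0.03, "ty": 0, "tz": -0.6, "wx": 0, "wy": 0, "wz": 0, "claw": 0}
    - {"tx": 0, "ty": 0, "tz": -0.9, "wx": 0, "wy": 0, "wz": 0, "claw": 0}
    - {"tx": 0, "ty": 0, "tz": -0.9, "wx": 0, "wy": 0, "wz": 0, "claw": 0}
    - {"tx": 0, "ty": 0, "tz": -0.7, "wx": 0, "wy": 0, "wz": 0, "claw": 0}
    - {"tx": 0, "ty": 0, "tz": -0.4, "wx": 0, "wy": 0, "wz": 0, "claw": 0}
    - {"tx": 0, "ty": 0, "tz": 0, "wx": 0, "wy": 0, "wz": 0, "claw": 0}
    - {"tx": 0, "ty": 0, "tz": 0, "wx": 0, "wy": 0, "wz": 0, "claw": -1}
    - {"tx": 0, "ty": 0, "tz": 0, "wx": 0, "wy": 0, "wz": 0, "claw": -1}
  force: 55

```text
clock: 15.6
tool_pos: [0.4814, -0.2716, 0.0959]
eef_rot: [0.679, 0.735, 0.0, 0.001]
contact_force: [0.0, 0.1, -1.0]
opening: 0.339
finger_force: 0.0
```

drive_tool:
  targets:
    - {"tx": 0, "ty": 0, "tz": 0, "wx": 0, "wy": 0, "wz": 0, "claw": -1}
    - {"tx": 0, "ty": 0, "tz": 0, "wx": 0, "wy": 0, "wz": 0, "claw": -1}
    - {"tx": 0, "ty": 0, "tz": 0, "wx": 0, "wy": 0, "wz": 0, "claw": -1}
    - {"tx": 0, "ty": 0, "tz": 0, "wx": 0, "wy": 0, "wz": 0, "claw": -1}
    - {"tx": 0, "ty": 0, "tz": 0, "wx": 0, "wy": 0, "wz": 0, "claw": -1}
    - {"tx": 0, "ty": 0, "tz": 0, "wx": 0, "wy": 0, "wz": 0, "claw": -1}
    - {"tx": 0, "ty": 0, "tz": 0, "wx": 0, "wy": 0, "wz": 0, "claw": -1}
    - {"tx": 0, "ty": 0, "tz": 0, "wx": 0, "wy": 0, "wz": 0, "claw": -1}

```text
clock: 16.4
tool_pos: [0.4812, -0.2715, 0.0954]
eef_rot: [0.679, 0.735, 0.0, 0.001]
contact_force: [0.5, 0.9, 6.0]
opening: 0.131
finger_force: 55.0
```

Run:
```python
from h import *
st()
```

```text
t 16.40 tcp [ 0.4812 -0.2715  0.0954] yawY 4.54 q7 0.45 F [0.4864 0.9485 5.9926] open 0.131
```

drive_tool:
  targets:
    - {"tx": 0, "ty": 0, "tz": 0.1, "wx": 0, "wy": 0, "wz": 0, "claw": -1}
    - {"tx": 0, "ty": 0, "tz": 0.3, "wx": 0, "wy": 0, "wz": 0, "claw": -1}
    - {"tx": 0, "ty": 0, "tz": 0.5, "wx": 0, "wy": 0, "wz": 0, "claw": -1}
    - {"tx": 0, "ty": 0, "tz": 0.7, "wx": 0, "wy": 0, "wz": 0, "claw": -1}
    - {"tx": 0, "ty": 0, "tz": 0.7, "wx": 0, "wy": 0, "wz": 0, "claw": -1}
    - {"tx": 0, "ty": 0, "tz": 0.7, "wx": 0, "wy": 0, "wz": 0, "claw": -1}
    - {"tx": 0, "ty": 0, "tz": 0.5, "wx": 0, "wy": 0, "wz": 0, "claw": -1}
    - {"tx": 0, "ty": 0, "tz": 0, "wx": 0, "wy": 0, "wz": 0, "claw": -1}

```text
clock: 17.2
tool_pos: [0.4816, -0.2718, 0.2018]
eef_rot: [0.679, 0.734, 0.001, 0.002]
contact_force: [0.7, -0.0, -3.0]
opening: 0.129
finger_force: 55.0
```

Run:
```python
from h import *
q=st(); zt=q["tool_pos"][2]; s=snap("wrist"); P=cloud(s); np.savez("w4.npz",**s); cv2.imwrite("pics/w4.png",s["image"])
zp=zt-.0174
m=(abs(P[...,2]-zp)<.005); print(np.median(P[m][:,2])-zp); rect(s,m,zp,"plate")
# tilt: plane fit of plate top
A=np.c_[P[m][:,:2]-q["tool_pos"][:2],np.ones(m.sum())]; print("slope deg, dz",np.degrees(np.linalg.lstsq(A,P[m][:,2],rcond=None)[0]))
print("plate/wells pixels",m.sum())
```

```text
t 17.20 tcp [ 0.4816 -0.2718  0.2018] yawY 4.53 q7 0.46 F [ 0.6745 -0.0206 -3.0133] open 0.129
-0.0006950667055103665
plate [ 0.4796 -0.2573] size [180.2363  78.6387] long deg 4.36 px [281.9363 210.1573]
slope deg, dz [-0.0035  2.5792 10.4345]
plate/wells pixels 41708
```

View pics/w4.png

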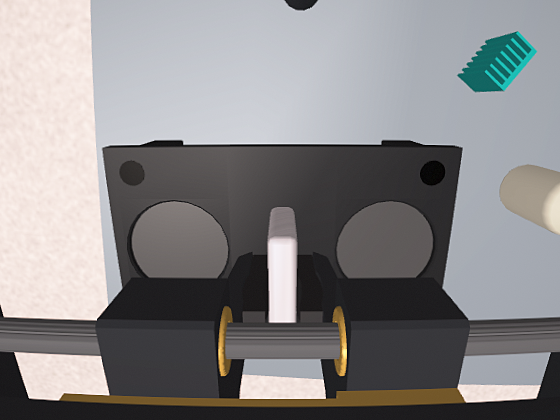

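The wrist view shows the tray held, with the plate's far corners at (104,148) and (462,148). I'll check the apparent 2.6° pitch against the pre-grasp picture.

Run:
```python
from h import *
for f,zp,tc in(("w3",.078,(.4814,-.2723)),("w4",.1844,(.4816,-.2718))):
    s=dict(np.load(f+".npz")); P=cloud(s)
    for it in range(1):
        d=P-np.array([*tc,zp]); c,sn=np.cos(np.radians(4.4)),np.sin(np.radians(4.4))
        x=d[...,0]*c+d[...,1]*sn; y=-d[...,0]*sn+d[...,1]*c
        m=(abs(d[...,2])<.006)&(np.hypot(abs(x)-.056,y)>.031)&(abs(x)>.012)&(y>-.015)&(abs(x)<.088)
        if f=="w3": m0=m
        A=np.c_[x[m],y[m],np.ones(m.sum())]; co=np.linalg.lstsq(A,d[...,2][m],rcond=None)[0]
        print(f,m.sum(),"slope deg x,y",np.degrees(co[:2]),"dz",co[2])
        for a,b in((.0,.02),(.02,.04),(.04,.053)): k=m&(y>a)&(y<b); print(a,np.median(d[...,2][k]))
    # far edge & side edges
    k=rect(s,(abs(d[...,2])<.006)&(abs(x)<.1)&(y>-.07),zp,f)
    W=world(s,k,zp)[:,:2]-tc; X=W[:,0]*c+W[:,1]*sn; Y=-W[:,0]*sn+W[:,1]*c
    q=(Y>.0)&(Y<.045); print("side x",np.median(X[q&(X>.08)]),np.median(X[q&(X<-.08)]),"far y",np.median(Y[(abs(X)<.08)&(Y>.045)]))
```

```text
w3 9135 slope deg x,y [ 0.0872 -0.0899] dz -0.00019462299048581992
0.0 -0.0002631157763834796
0.02 -0.0002174728233233364
0.04 -0.00020288476920536647
w3 [ 0.4804 -0.2726] size [180.5424 110.2893] long deg 4.50 px [281.9592 192.9211]
side x 0.08863803243809376 -0.09047356970653511 far y 0.05403628007098996
w4 20034 slope deg x,y [ 0.2165 -0.343 ] dz -0.0001623937724677661
0.0 -0.0002804851927152435
0.02 -0.000305176448857275
0.04 -0.00032663456517374734
w4 [ 0.4796 -0.2573] size [180.2241  78.6334] long deg 4.36 px [281.9373 210.133 ]
side x 0.08868334473837294 -0.09041116824690433 far y 0.0537160199726381
```

drive_tool:
  targets:
    - {"tx": 0.02, "ty": 0.3, "tz": 0, "wx": 0, "wy": 0, "wz": -0.007, "claw": -1}
    - {"tx": 0.033, "ty": 0.5, "tz": 0, "wx": 0, "wy": 0, "wz": -0.007, "claw": -1}
    - {"tx": 0.033, "ty": 0.6, "tz": 0, "wx": 0, "wy": 0, "wz": -0.007, "claw": -1}
    - {"tx": 0.033, "ty": 0.6, "tz": 0, "wx": 0, "wy": 0, "wz": -0.007, "claw": -1}
    - {"tx": 0.033, "ty": 0.6, "tz": 0, "wx": 0, "wy": 0, "wz": -0.007, "claw": -1}
    - {"tx": 0.033, "ty": 0.6, "tz": 0, "wx": 0, "wy": 0, "wz": -0.007, "claw": -1}
    - {"tx": 0.033, "ty": 0.6, "tz": 0, "wx": 0, "wy": 0, "wz": -0.007, "claw": -1}
    - {"tx": 0.033, "ty": 0.6, "tz": 0, "wx": 0, "wy": 0, "wz": -0.007, "claw": -1}

```text
clock: 18.05
tool_pos: [0.4875, -0.1366, 0.199]
eef_rot: [0.699, 0.715, -0.0, -0.001]
contact_force: [-0.1, 0.3, -2.4]
opening: 0.129
finger_force: 55.0
```

drive_tool:
  targets:
    - {"tx": 0.033, "ty": 0.6, "tz": 0, "wx": 0, "wy": 0, "wz": -0.007, "claw": -1}
    - {"tx": 0.033, "ty": 0.6, "tz": 0, "wx": 0, "wy": 0, "wz": -0.007, "claw": -1}
    - {"tx": 0.033, "ty": 0.6, "tz": 0, "wx": 0, "wy": 0, "wz": -0.007, "claw": -1}
    - {"tx": 0.033, "ty": 0.6, "tz": 0, "wx": 0, "wy": 0, "wz": -0.007, "claw": -1}
    - {"tx": 0.033, "ty": 0.6, "tz": 0, "wx": 0, "wy": 0, "wz": -0.007, "claw": -1}
    - {"tx": 0.033, "ty": 0.6, "tz": 0, "wx": 0, "wy": 0, "wz": -0.007, "claw": -1}
    - {"tx": 0.033, "ty": 0.6, "tz": 0, "wx": 0, "wy": 0, "wz": -0.007, "claw": -1}
    - {"tx": 0.033, "ty": 0.6, "tz": 0, "wx": 0, "wy": 0, "wz": -0.007, "claw": -1}

```text
clock: 18.85
tool_pos: [0.4949, 0.0071, 0.199]
eef_rot: [0.72, 0.694, -0.001, -0.001]
contact_force: [0.7, -0.7, -3.3]
opening: 0.129
finger_force: 55.0
```

drive_tool:
  targets:
    - {"tx": 0.033, "ty": 0.6, "tz": 0, "wx": 0, "wy": 0, "wz": -0.007, "claw": -1}
    - {"tx": 0.033, "ty": 0.6, "tz": 0, "wx": 0, "wy": 0, "wz": -0.007, "claw": -1}
    - {"tx": 0.033, "ty": 0.6, "tz": 0, "wx": 0, "wy": 0, "wz": -0.007, "claw": -1}
    - {"tx": 0.033, "ty": 0.6, "tz": 0, "wx": 0, "wy": 0, "wz": -0.007, "claw": -1}
    - {"tx": 0.033, "ty": 0.6, "tz": 0, "wx": 0, "wy": 0, "wz": -0.007, "claw": -1}
    - {"tx": 0.033, "ty": 0.6, "tz": 0, "wx": 0, "wy": 0, "wz": -0.007, "claw": -1}
    - {"tx": 0.033, "ty": 0.6, "tz": 0, "wx": 0, "wy": 0, "wz": -0.007, "claw": -1}
    - {"tx": 0.033, "ty": 0.6, "tz": 0, "wx": 0, "wy": 0, "wz": -0.007, "claw": -1}

```text
clock: 19.65
tool_pos: [0.5024, 0.1508, 0.1989]
eef_rot: [0.74, 0.673, -0.001, -0.001]
contact_force: [0.6, -0.1, -2.1]
opening: 0.13
finger_force: 55.0
```

drive_tool:
  targets:
    - {"tx": 0.033, "ty": 0.6, "tz": 0, "wx": 0, "wy": 0, "wz": -0.007, "claw": -1}
    - {"tx": 0.033, "ty": 0.6, "tz": 0, "wx": 0, "wy": 0, "wz": -0.007, "claw": -1}
    - {"tx": 0.033, "ty": 0.6, "tz": 0, "wx": 0, "wy": 0, "wz": -0.007, "claw": -1}
    - {"tx": 0.033, "ty": 0.6, "tz": 0, "wx": 0, "wy": 0, "wz": -0.007, "claw": -1}
    - {"tx": 0.033, "ty": 0.6, "tz": 0, "wx": 0, "wy": 0, "wz": -0.007, "claw": -1}
    - {"tx": 0.033, "ty": 0.4, "tz": 0, "wx": 0, "wy": 0, "wz": -0.007, "claw": -1}
    - {"tx": 0.033, "ty": 0.2, "tz": 0, "wx": 0, "wy": 0, "wz": -0.007, "claw": -1}
    - {"tx": 0, "ty": 0, "tz": 0, "wx": 0, "wy": 0, "wz": 0, "claw": -1}

```text
clock: 20.45
tool_pos: [0.5103, 0.2577, 0.1994]
eef_rot: [0.757, 0.653, -0.0, -0.0]
contact_force: [0.2, -0.3, -3.6]
opening: 0.135
finger_force: 55.0
```

Run:
```python
from h import *
st()
```

```text
t 20.45 tcp [0.5103 0.2577 0.1994] yawY -8.40 q7 -0.59 F [ 0.2411 -0.3229 -3.5888] open 0.135
```

drive_tool:
  targets:
    - {"tx": 0.05, "ty": 0.3, "tz": 0, "wx": 0, "wy": 0, "wz": -0.018, "claw": -1}
    - {"tx": 0.047, "ty": 0.36, "tz": -0.3, "wx": 0, "wy": 0, "wz": 0, "claw": -1}
    - {"tx": 0, "ty": 0, "tz": -0.5, "wx": 0, "wy": 0, "wz": 0, "claw": -1}
    - {"tx": 0, "ty": 0, "tz": -0.5, "wx": 0, "wy": 0, "wz": 0, "claw": -1}
    - {"tx": 0, "ty": 0, "tz": -0.5, "wx": 0, "wy": 0, "wz": 0, "claw": -1}
    - {"tx": 0, "ty": 0, "tz": -0.4, "wx": 0, "wy": 0, "wz": 0, "claw": -1}
    - {"tx": 0, "ty": 0, "tz": -0.2, "wx": 0, "wy": 0, "wz": 0, "claw": -1}
    - {"tx": 0, "ty": 0, "tz": 0, "wx": 0, "wy": 0, "wz": 0, "claw": -1}

```text
clock: 21.25
tool_pos: [0.5134, 0.2764, 0.1268]
eef_rot: [0.764, 0.646, -0.001, -0.0]
contact_force: [-1.1, -0.1, -2.7]
opening: 0.131
finger_force: 55.0
```

Run:
```python
from h import *
st()
s=snap("scene"); t=snap("top"); np.savez("s5.npz",**s); np.savez("t5.npz",**t)
g=cv2.resize(s["image"][80:200,260:390],None,fx=4,fy=4,interpolation=cv2.INTER_CUBIC)
g=cv2.convertScaleAbs(g,alpha=2,beta=10); cv2.imwrite("pics/s5.png",g)
```

```text
t 21.25 tcp [0.5134 0.2764 0.1268] yawY -9.56 q7 -0.61 F [-1.1126 -0.0892 -2.7364] open 0.131
```

View pics/s5.png

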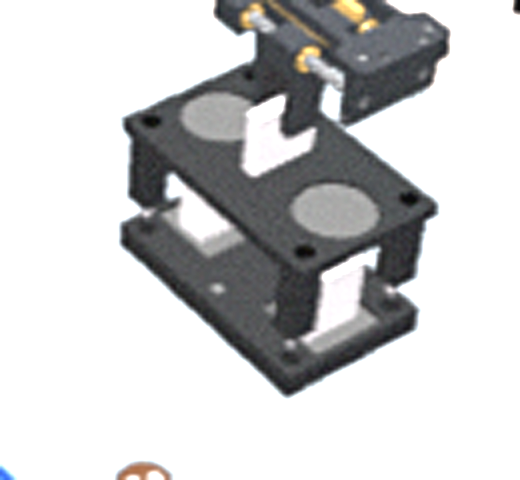

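The scene view shows the legged tray squarely above the base tray, with the pins over the sockets and both sinks upright underneath. I'll lower it gently and watch the force.

drive_tool:
  targets:
    - {"tx": 0, "ty": 0.035, "tz": 0, "wx": 0, "wy": 0, "wz": 0, "claw": -1}
    - {"tx": 0, "ty": 0, "tz": -0.1, "wx": 0, "wy": 0, "wz": 0, "claw": -1}
    - {"tx": 0, "ty": 0, "tz": -0.1, "wx": 0, "wy": 0, "wz": 0, "claw": -1}
    - {"tx": 0, "ty": 0, "tz": -0.1, "wx": 0, "wy": 0, "wz": 0, "claw": -1}
    - {"tx": 0, "ty": 0, "tz": -0.1, "wx": 0, "wy": 0, "wz": 0, "claw": -1}
    - {"tx": 0, "ty": 0, "tz": -0.07, "wx": 0, "wy": 0, "wz": 0, "claw": -1}
    - {"tx": 0, "ty": 0, "tz": 0, "wx": 0, "wy": 0, "wz": 0, "claw": -1}
    - {"tx": 0, "ty": 0, "tz": 0, "wx": 0, "wy": 0, "wz": 0, "claw": -1}

```text
clock: 22.15
tool_pos: [0.5139, 0.2775, 0.1136]
eef_rot: [0.764, 0.646, -0.0, 0.0]
contact_force: [-0.0, -0.3, -2.8]
opening: 0.13
finger_force: 55.0
```

drive_tool:
  targets:
    - {"tx": -0.01, "ty": 0, "tz": -0.07, "wx": 0, "wy": 0, "wz": 0, "claw": -1}
    - {"tx": 0, "ty": 0, "tz": -0.07, "wx": 0, "wy": 0, "wz": 0, "claw": -1}
    - {"tx": 0, "ty": 0, "tz": -0.07, "wx": 0, "wy": 0, "wz": 0, "claw": -1}
    - {"tx": 0, "ty": 0, "tz": -0.07, "wx": 0, "wy": 0, "wz": 0, "claw": -1}
    - {"tx": 0, "ty": 0, "tz": 0, "wx": 0, "wy": 0, "wz": 0, "claw": -1}
    - {"tx": 0, "ty": 0, "tz": 0, "wx": 0, "wy": 0, "wz": 0, "claw": -1}
    - {"tx": 0, "ty": 0, "tz": 0, "wx": 0, "wy": 0, "wz": 0, "claw": -1}
    - {"tx": 0, "ty": 0, "tz": 0, "wx": 0, "wy": 0, "wz": 0, "claw": -1}

```text
clock: 22.95
tool_pos: [0.5137, 0.2776, 0.1054]
eef_rot: [0.764, 0.646, 0.0, 0.0]
contact_force: [-0.1, 0.5, -3.2]
opening: 0.134
finger_force: 55.0
```

drive_tool:
  targets:
    - {"tx": 0, "ty": 0, "tz": -0.06, "wx": 0, "wy": 0, "wz": 0, "claw": -1}
    - {"tx": 0, "ty": 0, "tz": -0.04, "wx": 0, "wy": 0, "wz": 0, "claw": -1}
    - {"tx": 0, "ty": 0, "tz": -0.03, "wx": 0, "wy": 0, "wz": 0, "claw": -1}
    - {"tx": 0, "ty": 0, "tz": -0.02, "wx": 0, "wy": 0, "wz": 0, "claw": -1}
    - {"tx": 0, "ty": 0, "tz": 0, "wx": 0, "wy": 0, "wz": 0, "claw": -1}
    - {"tx": 0, "ty": 0, "tz": 0, "wx": 0, "wy": 0, "wz": 0, "claw": -1}
    - {"tx": 0, "ty": 0, "tz": 0, "wx": 0, "wy": 0, "wz": 0, "claw": -1}
    - {"tx": 0, "ty": 0, "tz": 0, "wx": 0, "wy": 0, "wz": 0, "claw": -1}

```text
clock: 23.75
tool_pos: [0.5135, 0.2776, 0.1015]
eef_rot: [0.764, 0.646, 0.0, -0.0]
contact_force: [-3.2, -0.6, 5.5]
opening: 0.135
finger_force: 55.0
```

drive_tool:
  targets:
    - {"tx": 0, "ty": 0, "tz": 0, "wx": 0, "wy": 0, "wz": 0, "claw": 0}
    - {"tx": 0, "ty": 0, "tz": 0, "wx": 0, "wy": 0, "wz": 0, "claw": 0}
    - {"tx": 0, "ty": 0, "tz": 0, "wx": 0, "wy": 0, "wz": 0, "claw": 0}
    - {"tx": 0, "ty": 0, "tz": 0, "wx": 0, "wy": 0, "wz": 0, "claw": 0}
    - {"tx": 0, "ty": 0, "tz": 0.6, "wx": 0, "wy": 0, "wz": 0, "claw": 0}
    - {"tx": 0, "ty": 0, "tz": 0.9, "wx": 0, "wy": 0, "wz": 0, "claw": 0}
    - {"tx": 0, "ty": 0, "tz": 0.9, "wx": 0, "wy": 0, "wz": 0, "claw": 0}
    - {"tx": 0, "ty": 0, "tz": 0.9, "wx": 0, "wy": 0, "wz": 0, "claw": 0}

```text
clock: 24.55
tool_pos: [0.5135, 0.2774, 0.2007]
eef_rot: [0.764, 0.646, -0.0, 0.0]
contact_force: [-0.1, -0.3, 0.2]
opening: 0.5
finger_force: 0.0
```

Run:
```python
from h import *
q=st(); s=snap("wrist"); P=cloud(s); zp=.084; tc=np.array([.5135,.2776])
d=P-np.array([*tc,zp]); a=np.radians(-9.6);c,sn=np.cos(a),np.sin(a)
x=d[...,0]*c+d[...,1]*sn; y=-d[...,0]*sn+d[...,1]*c
m=(abs(d[...,2])<.012)&(np.hypot(abs(x)-.056,y)>.031)&(abs(x)>.012)&(abs(y)<.052)&(abs(x)<.086)
co=np.linalg.lstsq(np.c_[x[m],y[m],np.ones(m.sum())],d[...,2][m],rcond=None)[0]; print("slope deg",np.degrees(co[:2]),"dz mm",1e3*co[2])
for sx in(1,-1):
    for sy in(1,-1):
        k=m&(x*sx>.06)&(y*sy>.03); print(sx,sy,k.sum(),"z %.4f"%np.median(P[k][:,2]) if k.any() else "")
rect(s,(abs(d[...,2])<.008)&(abs(x)<.11),zp,"plate")
rect(s,(abs(d[...,2]-.046)<.006)&(abs(x)<.03)&(abs(y)<.05),.130,"tab")
```

```text
t 24.55 tcp [0.5135 0.2774 0.2007] yawY -9.56 q7 -0.63 F [-0.1145 -0.2795  0.2161] open 0.500
slope deg [ 0.0739 -0.0151] dz mm -0.198822360314145
1 1 936 z 0.0839
1 -1 718 z 0.0840
-1 1 951 z 0.0837
-1 -1 709 z 0.0838
plate [0.5123 0.2759] size [180.4819 110.4978] long deg 170.39 px [282.1733 195.8322]
tab [0.5128 0.2767] size [49.6375 11.5784] long deg 80.04 px [282.3765 215.9877]
```

The plate is level at 84 mm with all four corners home. Next are the capacitors, starting with cap 1.

drive_tool:
  targets:
    - {"tx": 0.195, "ty": -0.461, "tz": 0, "wx": 0, "wy": 0, "wz": 0.094, "claw": 0.27}
    - {"tx": 0.195, "ty": -0.461, "tz": 0, "wx": 0, "wy": 0, "wz": 0.094, "claw": 0.27}
    - {"tx": 0.195, "ty": -0.461, "tz": 0, "wx": 0, "wy": 0, "wz": 0.094, "claw": 0.27}
    - {"tx": 0.195, "ty": -0.461, "tz": 0, "wx": 0, "wy": 0, "wz": 0.094, "claw": 0.27}
    - {"tx": 0.195, "ty": -0.461, "tz": 0, "wx": 0, "wy": 0, "wz": 0.094, "claw": 0.27}
    - {"tx": 0.195, "ty": -0.461, "tz": 0, "wx": 0, "wy": 0, "wz": 0.094, "claw": 0.27}
    - {"tx": 0.195, "ty": -0.461, "tz": 0, "wx": 0, "wy": 0, "wz": 0.094, "claw": 0.27}
    - {"tx": 0.195, "ty": -0.461, "tz": 0, "wx": 0, "wy": 0, "wz": 0.094, "claw": 0.27}
  force: 30

```text
clock: 25.4
tool_pos: [0.5606, 0.1663, 0.1996]
eef_rot: [0.456, 0.89, -0.0, -0.0]
contact_force: [-0.1, -0.5, -0.7]
opening: 0.633
finger_force: 0.0
```

drive_tool:
  targets:
    - {"tx": 0.195, "ty": -0.461, "tz": -0.3, "wx": 0, "wy": 0, "wz": 0.094, "claw": 0.27}
    - {"tx": 0.195, "ty": -0.461, "tz": -0.3, "wx": 0, "wy": 0, "wz": 0.094, "claw": 0.27}
    - {"tx": 0.195, "ty": -0.461, "tz": -0.3, "wx": 0, "wy": 0, "wz": 0.094, "claw": 0.27}
    - {"tx": 0.195, "ty": -0.461, "tz": -0.3, "wx": 0, "wy": 0, "wz": 0.094, "claw": 0.27}
    - {"tx": 0.195, "ty": -0.461, "tz": -0.3, "wx": 0, "wy": 0, "wz": 0.094, "claw": 0.27}
    - {"tx": 0.195, "ty": -0.461, "tz": -0.3, "wx": 0, "wy": 0, "wz": 0.094, "claw": 0.27}
    - {"tx": 0.195, "ty": -0.461, "tz": -0.3, "wx": 0, "wy": 0, "wz": 0.094, "claw": 0.27}
    - {"tx": 0.195, "ty": -0.461, "tz": -0.3, "wx": 0, "wy": 0, "wz": 0.094, "claw": 0.27}

```text
clock: 26.2
tool_pos: [0.6074, 0.0555, 0.1272]
eef_rot: [0.079, 0.997, 0.0, -0.0]
contact_force: [0.8, -0.2, 0.6]
opening: 0.638
finger_force: 0.0
```

Run:
```python
from h import *
st(); s=snap("wrist"); P=cloud(s)
rect(s,(P[...,2]>.046)&(P[...,2]<.0525)&(np.hypot(P[...,0]-.607,P[...,1]-.0563)<.03),.05,"cap1")
```

```text
t 26.20 tcp [0.6074 0.0555 0.1272] yawY 80.89 q7 0.90 F [ 0.7538 -0.2047  0.5889] open 0.638
cap1 [0.6048 0.0576] size [36.0731 34.6371] long deg 170.85 px [284.662  210.0986]
```

drive_tool:
  targets:
    - {"tx": -0.03, "ty": 0.04, "tz": -0.5, "wx": 0, "wy": 0, "wz": 0, "claw": 0.27}
    - {"tx": 0, "ty": 0, "tz": -0.8, "wx": 0, "wy": 0, "wz": 0, "claw": 0.27}
    - {"tx": 0, "ty": 0, "tz": -0.8, "wx": 0, "wy": 0, "wz": 0, "claw": 0.27}
    - {"tx": 0, "ty": 0, "tz": -0.8, "wx": 0, "wy": 0, "wz": 0, "claw": 0.27}
    - {"tx": 0, "ty": 0, "tz": -0.5, "wx": 0, "wy": 0, "wz": 0, "claw": 0.27}
    - {"tx": 0, "ty": 0, "tz": -0.2, "wx": 0, "wy": 0, "wz": 0, "claw": 0.27}
    - {"tx": 0, "ty": 0, "tz": 0, "wx": 0, "wy": 0, "wz": 0, "claw": 0.27}
    - {"tx": 0, "ty": 0, "tz": 0, "wx": 0, "wy": 0, "wz": 0, "claw": -1}

```text
clock: 27.05
tool_pos: [0.607, 0.0578, 0.0206]
eef_rot: [0.081, 0.997, 0.0, 0.001]
contact_force: [0.0, -0.1, 0.4]
opening: 0.563
finger_force: 0.0
```

drive_tool:
  targets:
    - {"tx": 0, "ty": 0, "tz": 0, "wx": 0, "wy": 0, "wz": 0, "claw": -1}
    - {"tx": 0, "ty": 0, "tz": 0, "wx": 0, "wy": 0, "wz": 0, "claw": -1}
    - {"tx": 0, "ty": 0, "tz": 0, "wx": 0, "wy": 0, "wz": 0, "claw": -1}
    - {"tx": 0, "ty": 0, "tz": 0, "wx": 0, "wy": 0, "wz": 0, "claw": -1}
    - {"tx": 0, "ty": 0, "tz": 0, "wx": 0, "wy": 0, "wz": 0, "claw": -1}
    - {"tx": 0, "ty": 0, "tz": 0, "wx": 0, "wy": 0, "wz": 0, "claw": -1}
    - {"tx": 0, "ty": 0, "tz": 0, "wx": 0, "wy": 0, "wz": 0, "claw": -1}
    - {"tx": 0, "ty": 0, "tz": 0, "wx": 0, "wy": 0, "wz": 0, "claw": -1}

```text
clock: 27.85
tool_pos: [0.607, 0.0575, 0.0207]
eef_rot: [0.081, 0.997, 0.0, 0.001]
contact_force: [-0.4, -1.0, 5.9]
opening: 0.399
finger_force: 30.1
```

drive_tool:
  targets:
    - {"tx": 0, "ty": 0, "tz": 0.4, "wx": 0, "wy": 0, "wz": 0, "claw": -1}
    - {"tx": 0, "ty": 0, "tz": 0.8, "wx": 0, "wy": 0, "wz": 0, "claw": -1}
    - {"tx": 0, "ty": 0, "tz": 0.9, "wx": 0, "wy": 0, "wz": 0, "claw": -1}
    - {"tx": 0, "ty": 0, "tz": 0.9, "wx": 0, "wy": 0, "wz": 0, "claw": -1}
    - {"tx": 0, "ty": 0, "tz": 0.9, "wx": 0, "wy": 0, "wz": 0, "claw": -1}
    - {"tx": 0, "ty": 0, "tz": 0.9, "wx": 0, "wy": 0, "wz": 0, "claw": -1}
    - {"tx": 0, "ty": 0, "tz": 0.9, "wx": 0, "wy": 0, "wz": 0, "claw": -1}
    - {"tx": 0, "ty": 0, "tz": 0, "wx": 0, "wy": 0, "wz": 0, "claw": -1}

```text
clock: 28.65
tool_pos: [0.6084, 0.0582, 0.195]
eef_rot: [0.081, 0.997, 0.001, 0.003]
contact_force: [0.3, 0.9, -1.6]
opening: 0.399
finger_force: 30.0
```

drive_tool:
  targets:
    - {"tx": -0.161, "ty": 0.874, "tz": 0, "wx": 0, "wy": 0, "wz": 0, "claw": -1}
    - {"tx": -0.161, "ty": 0.874, "tz": 0, "wx": 0, "wy": 0, "wz": 0, "claw": -1}
    - {"tx": -0.161, "ty": 0.874, "tz": 0, "wx": 0, "wy": 0, "wz": 0, "claw": -1}
    - {"tx": -0.161, "ty": 0.874, "tz": 0, "wx": 0, "wy": 0, "wz": 0, "claw": -1}
    - {"tx": -0.161, "ty": 0.874, "tz": 0, "wx": 0, "wy": 0, "wz": 0, "claw": -1}
    - {"tx": -0.161, "ty": 0.874, "tz": 0, "wx": 0, "wy": 0, "wz": 0, "claw": -1}
    - {"tx": -0.161, "ty": 0.874, "tz": 0, "wx": 0, "wy": 0, "wz": 0, "claw": -1}
    - {"tx": -0.161, "ty": 0.874, "tz": 0, "wx": 0, "wy": 0, "wz": 0, "claw": -1}

```text
clock: 29.45
tool_pos: [0.5666, 0.2678, 0.1899]
eef_rot: [0.081, 0.997, -0.001, -0.001]
contact_force: [0.3, 0.3, -0.8]
opening: 0.398
finger_force: 30.0
```

Run:
```python
from h import *
st()
```

```text
t 29.45 tcp [0.5666 0.2678 0.1899] yawY 80.69 q7 0.61 F [ 0.2669  0.2996 -0.7827] open 0.398
```

drive_tool:
  targets:
    - {"tx": 0.05, "ty": 0, "tz": -0.3, "wx": 0, "wy": 0, "wz": 0, "claw": -1}
    - {"tx": 0, "ty": 0, "tz": -0.6, "wx": 0, "wy": 0, "wz": 0, "claw": -1}
    - {"tx": 0, "ty": 0, "tz": -0.7, "wx": 0, "wy": 0, "wz": 0, "claw": -1}
    - {"tx": 0, "ty": 0, "tz": -0.6, "wx": 0, "wy": 0, "wz": 0, "claw": -1}
    - {"tx": 0, "ty": 0, "tz": -0.4, "wx": 0, "wy": 0, "wz": 0, "claw": -1}
    - {"tx": 0, "ty": 0, "tz": -0.25, "wx": 0, "wy": 0, "wz": 0, "claw": -1}
    - {"tx": 0, "ty": 0, "tz": 0, "wx": 0, "wy": 0, "wz": 0, "claw": -1}
    - {"tx": 0, "ty": 0, "tz": 0, "wx": 0, "wy": 0, "wz": 0, "claw": -1}

```text
clock: 30.25
tool_pos: [0.5695, 0.2673, 0.1057]
eef_rot: [0.081, 0.997, 0.0, 0.0]
contact_force: [0.2, 0.2, -0.5]
opening: 0.4
finger_force: 30.0
```

drive_tool:
  targets:
    - {"tx": -0.02, "ty": 0, "tz": -0.07, "wx": 0, "wy": 0, "wz": 0, "claw": -1}
    - {"tx": 0, "ty": 0, "tz": -0.05, "wx": 0, "wy": 0, "wz": 0, "claw": -1}
    - {"tx": 0, "ty": 0, "tz": -0.02, "wx": 0, "wy": 0, "wz": 0, "claw": -1}
    - {"tx": 0, "ty": 0, "tz": 0, "wx": 0, "wy": 0, "wz": 0, "claw": -1}
    - {"tx": 0, "ty": 0, "tz": 0, "wx": 0, "wy": 0, "wz": 0, "claw": -1}
    - {"tx": 0, "ty": 0, "tz": 0, "wx": 0, "wy": 0, "wz": 0, "claw": -1}
    - {"tx": 0, "ty": 0, "tz": 0, "wx": 0, "wy": 0, "wz": 0, "claw": -1}
    - {"tx": 0, "ty": 0, "tz": 0, "wx": 0, "wy": 0, "wz": 0, "claw": -1}

```text
clock: 31.05
tool_pos: [0.5686, 0.2673, 0.1011]
eef_rot: [0.081, 0.997, 0.0, 0.0]
contact_force: [0.6, -0.4, -1.1]
opening: 0.396
finger_force: 30.0
```

drive_tool:
  targets:
    - {"tx": 0, "ty": 0, "tz": 0, "wx": 0, "wy": 0, "wz": 0, "claw": 0.2}
    - {"tx": 0, "ty": 0, "tz": 0, "wx": 0, "wy": 0, "wz": 0, "claw": 0.2}
    - {"tx": 0, "ty": 0, "tz": 0, "wx": 0, "wy": 0, "wz": 0, "claw": 0.2}
    - {"tx": 0, "ty": 0, "tz": 0, "wx": 0, "wy": 0, "wz": 0, "claw": 0.2}
    - {"tx": 0, "ty": 0, "tz": 0.6, "wx": 0, "wy": 0, "wz": 0, "claw": 0.2}
    - {"tx": 0, "ty": 0, "tz": 0.9, "wx": 0, "wy": 0, "wz": 0, "claw": 0.2}
    - {"tx": 0, "ty": 0, "tz": 0.9, "wx": 0, "wy": 0, "wz": 0, "claw": 0.2}
    - {"tx": 0, "ty": 0, "tz": 0.6, "wx": 0, "wy": 0, "wz": 0, "claw": 0.2}

```text
clock: 31.85
tool_pos: [0.5691, 0.2677, 0.1931]
eef_rot: [0.081, 0.997, 0.001, 0.001]
contact_force: [-0.2, 0.3, -0.2]
opening: 0.602
finger_force: 0.0
```

Run:
```python
from h import *
st(); s=snap("top"); P=cloud(s)
for n,x,y,z in(("cap1",.5684,.2674,.130),("cap2",.4862,-.097,.05)):
    try: rect(s,(abs(P[...,2]-z)<.006)&(np.hypot(P[...,0]-x,P[...,1]-y)<.035),z,n)
    except Exception as e: print(n,"hidden")
```

```text
t 31.85 tcp [0.5691 0.2677 0.1931] yawY 80.68 q7 0.62 F [-0.2134  0.2998 -0.1947] open 0.602
cap1 hidden
cap2 [ 0.4859 -0.0964] size [33.0073 32.7761] long deg 90.57 px [331.7209 271.9767]
```

drive_tool:
  targets:
    - {"tx": -0.173, "ty": -0.759, "tz": 0, "wx": 0, "wy": 0, "wz": 0, "claw": 0.27}
    - {"tx": -0.173, "ty": -0.759, "tz": 0, "wx": 0, "wy": 0, "wz": 0, "claw": 0.27}
    - {"tx": -0.173, "ty": -0.759, "tz": 0, "wx": 0, "wy": 0, "wz": 0, "claw": 0.27}
    - {"tx": -0.173, "ty": -0.759, "tz": 0, "wx": 0, "wy": 0, "wz": 0, "claw": 0.27}
    - {"tx": -0.173, "ty": -0.759, "tz": 0, "wx": 0, "wy": 0, "wz": 0, "claw": 0.27}
    - {"tx": -0.173, "ty": -0.759, "tz": 0, "wx": 0, "wy": 0, "wz": 0, "claw": 0.27}
    - {"tx": -0.173, "ty": -0.759, "tz": 0, "wx": 0, "wy": 0, "wz": 0, "claw": 0.27}
    - {"tx": -0.173, "ty": -0.759, "tz": 0, "wx": 0, "wy": 0, "wz": 0, "claw": 0.27}

```text
clock: 32.7
tool_pos: [0.5265, 0.0841, 0.1906]
eef_rot: [0.081, 0.997, -0.0, -0.0]
contact_force: [-0.5, 0.1, -0.1]
opening: 0.637
finger_force: 0.0
```

drive_tool:
  targets:
    - {"tx": -0.173, "ty": -0.759, "tz": -0.25, "wx": 0, "wy": 0, "wz": 0, "claw": 0.27}
    - {"tx": -0.173, "ty": -0.759, "tz": -0.25, "wx": 0, "wy": 0, "wz": 0, "claw": 0.27}
    - {"tx": -0.173, "ty": -0.759, "tz": -0.25, "wx": 0, "wy": 0, "wz": 0, "claw": 0.27}
    - {"tx": -0.173, "ty": -0.759, "tz": -0.25, "wx": 0, "wy": 0, "wz": 0, "claw": 0.27}
    - {"tx": -0.173, "ty": -0.759, "tz": -0.25, "wx": 0, "wy": 0, "wz": 0, "claw": 0.27}
    - {"tx": -0.173, "ty": -0.759, "tz": -0.25, "wx": 0, "wy": 0, "wz": 0, "claw": 0.27}
    - {"tx": -0.173, "ty": -0.759, "tz": -0.25, "wx": 0, "wy": 0, "wz": 0, "claw": 0.27}
    - {"tx": -0.173, "ty": -0.759, "tz": -0.25, "wx": 0, "wy": 0, "wz": 0, "claw": 0.27}

```text
clock: 33.5
tool_pos: [0.4851, -0.0979, 0.1304]
eef_rot: [0.081, 0.997, 0.0, -0.0]
contact_force: [0.2, -0.4, -0.0]
opening: 0.635
finger_force: 0.0
```

Run:
```python
from h import *
st(); s=snap("wrist"); P=cloud(s)
rect(s,(P[...,2]>.046)&(P[...,2]<.0525)&(np.hypot(P[...,0]-.486,P[...,1]+.097)<.03),.05,"cap2")
s=snap("top"); P=cloud(s)
rect(s,(abs(P[...,2]-.130)<.006)&(np.hypot(P[...,0]-.5684,P[...,1]-.2674)<.035),.130,"cap1")
```

```text
t 33.50 tcp [ 0.4851 -0.0979  0.1304] yawY 80.69 q7 1.04 F [ 0.1745 -0.3569 -0.0136] open 0.635
cap2 [ 0.4836 -0.0968] size [35.9714 34.7603] long deg 166.44 px [283.9155 210.5845]
cap1 [0.5698 0.2662] size [36.1949 33.0993] long deg 90.87 px [158.5833 230.3958]
```

drive_tool:
  targets:
    - {"tx": 0, "ty": 0.03, "tz": -0.5, "wx": 0, "wy": 0, "wz": 0, "claw": 0.27}
    - {"tx": 0, "ty": 0, "tz": -0.8, "wx": 0, "wy": 0, "wz": 0, "claw": 0.27}
    - {"tx": 0, "ty": 0, "tz": -0.8, "wx": 0, "wy": 0, "wz": 0, "claw": 0.27}
    - {"tx": 0, "ty": 0, "tz": -0.8, "wx": 0, "wy": 0, "wz": 0, "claw": 0.27}
    - {"tx": 0, "ty": 0, "tz": -0.5, "wx": 0, "wy": 0, "wz": 0, "claw": 0.27}
    - {"tx": 0, "ty": 0, "tz": -0.26, "wx": 0, "wy": 0, "wz": 0, "claw": 0.27}
    - {"tx": 0, "ty": 0, "tz": 0, "wx": 0, "wy": 0, "wz": 0, "claw": 0.27}
    - {"tx": 0, "ty": 0, "tz": 0, "wx": 0, "wy": 0, "wz": 0, "claw": -1}

```text
clock: 34.4
tool_pos: [0.486, -0.0956, 0.0218]
eef_rot: [0.081, 0.997, 0.0, 0.0]
contact_force: [0.4, 0.8, 0.3]
opening: 0.569
finger_force: 0.0
```

drive_tool:
  targets:
    - {"tx": 0, "ty": 0, "tz": 0, "wx": 0, "wy": 0, "wz": 0, "claw": -1}
    - {"tx": 0, "ty": 0, "tz": 0, "wx": 0, "wy": 0, "wz": 0, "claw": -1}
    - {"tx": 0, "ty": 0, "tz": 0, "wx": 0, "wy": 0, "wz": 0, "claw": -1}
    - {"tx": 0, "ty": 0, "tz": 0, "wx": 0, "wy": 0, "wz": 0, "claw": -1}
    - {"tx": 0, "ty": 0, "tz": 0, "wx": 0, "wy": 0, "wz": 0, "claw": -1}
    - {"tx": 0, "ty": 0, "tz": 0, "wx": 0, "wy": 0, "wz": 0, "claw": -1}
    - {"tx": 0, "ty": 0, "tz": 0, "wx": 0, "wy": 0, "wz": 0, "claw": -1}
    - {"tx": 0, "ty": 0, "tz": 0, "wx": 0, "wy": 0, "wz": 0, "claw": -1}

```text
clock: 35.2
tool_pos: [0.486, -0.0963, 0.022]
eef_rot: [0.081, 0.997, -0.0, 0.001]
contact_force: [-0.3, -0.4, 5.4]
opening: 0.398
finger_force: 30.0
```

drive_tool:
  targets:
    - {"tx": 0, "ty": 0, "tz": 0.4, "wx": 0, "wy": 0, "wz": 0, "claw": -1}
    - {"tx": 0, "ty": 0, "tz": 0.8, "wx": 0, "wy": 0, "wz": 0, "claw": -1}
    - {"tx": 0, "ty": 0, "tz": 0.9, "wx": 0, "wy": 0, "wz": 0, "claw": -1}
    - {"tx": 0, "ty": 0, "tz": 0.9, "wx": 0, "wy": 0, "wz": 0, "claw": -1}
    - {"tx": 0, "ty": 0, "tz": 0.9, "wx": 0, "wy": 0, "wz": 0, "claw": -1}
    - {"tx": 0, "ty": 0, "tz": 0.9, "wx": 0, "wy": 0, "wz": 0, "claw": -1}
    - {"tx": 0, "ty": 0, "tz": 0.9, "wx": 0, "wy": 0, "wz": 0, "claw": -1}
    - {"tx": 0, "ty": 0, "tz": 0, "wx": 0, "wy": 0, "wz": 0, "claw": -1}

```text
clock: 36.0
tool_pos: [0.4873, -0.0963, 0.1951]
eef_rot: [0.082, 0.997, -0.0, 0.003]
contact_force: [0.5, -0.4, -0.3]
opening: 0.397
finger_force: 30.0
```

drive_tool:
  targets:
    - {"tx": -0.059, "ty": 0.797, "tz": 0, "wx": 0, "wy": 0, "wz": 0, "claw": -1}
    - {"tx": -0.059, "ty": 0.797, "tz": 0, "wx": 0, "wy": 0, "wz": 0, "claw": -1}
    - {"tx": -0.059, "ty": 0.797, "tz": 0, "wx": 0, "wy": 0, "wz": 0, "claw": -1}
    - {"tx": -0.059, "ty": 0.797, "tz": 0, "wx": 0, "wy": 0, "wz": 0, "claw": -1}
    - {"tx": -0.059, "ty": 0.797, "tz": 0, "wx": 0, "wy": 0, "wz": 0, "claw": -1}
    - {"tx": -0.059, "ty": 0.797, "tz": 0, "wx": 0, "wy": 0, "wz": 0, "claw": -1}
    - {"tx": -0.059, "ty": 0.797, "tz": 0, "wx": 0, "wy": 0, "wz": 0, "claw": -1}
    - {"tx": -0.059, "ty": 0.797, "tz": 0, "wx": 0, "wy": 0, "wz": 0, "claw": -1}

```text
clock: 36.8
tool_pos: [0.4704, 0.0957, 0.1912]
eef_rot: [0.081, 0.997, -0.0, -0.001]
contact_force: [0.6, -0.5, -0.8]
opening: 0.398
finger_force: 30.0
```

drive_tool:
  targets:
    - {"tx": -0.059, "ty": 0.797, "tz": 0, "wx": 0, "wy": 0, "wz": 0, "claw": -1}
    - {"tx": -0.059, "ty": 0.797, "tz": 0, "wx": 0, "wy": 0, "wz": 0, "claw": -1}
    - {"tx": -0.059, "ty": 0.797, "tz": 0, "wx": 0, "wy": 0, "wz": 0, "claw": -1}
    - {"tx": -0.059, "ty": 0.797, "tz": 0, "wx": 0, "wy": 0, "wz": 0, "claw": -1}
    - {"tx": -0.059, "ty": 0.797, "tz": 0, "wx": 0, "wy": 0, "wz": 0, "claw": -1}
    - {"tx": -0.059, "ty": 0.797, "tz": 0, "wx": 0, "wy": 0, "wz": 0, "claw": -1}
    - {"tx": -0.059, "ty": 0.797, "tz": 0, "wx": 0, "wy": 0, "wz": 0, "claw": -1}
    - {"tx": -0.059, "ty": 0.797, "tz": 0, "wx": 0, "wy": 0, "wz": 0, "claw": -1}

```text
clock: 37.6
tool_pos: [0.4564, 0.2867, 0.1909]
eef_rot: [0.081, 0.997, -0.001, -0.001]
contact_force: [0.7, 0.3, -0.0]
opening: 0.401
finger_force: 30.0
```

Run:
```python
from h import *
st()
```

```text
t 37.60 tcp [0.4564 0.2867 0.1909] yawY 80.68 q7 0.43 F [ 0.6881  0.3484 -0.0273] open 0.401
```

drive_tool:
  targets:
    - {"tx": 0.03, "ty": 0, "tz": -0.3, "wx": 0, "wy": 0, "wz": 0, "claw": -1}
    - {"tx": 0, "ty": 0, "tz": -0.6, "wx": 0, "wy": 0, "wz": 0, "claw": -1}
    - {"tx": 0, "ty": 0, "tz": -0.7, "wx": 0, "wy": 0, "wz": 0, "claw": -1}
    - {"tx": 0, "ty": 0, "tz": -0.6, "wx": 0, "wy": 0, "wz": 0, "claw": -1}
    - {"tx": 0, "ty": 0, "tz": -0.4, "wx": 0, "wy": 0, "wz": 0, "claw": -1}
    - {"tx": 0, "ty": 0, "tz": -0.25, "wx": 0, "wy": 0, "wz": 0, "claw": -1}
    - {"tx": 0, "ty": 0, "tz": 0, "wx": 0, "wy": 0, "wz": 0, "claw": -1}
    - {"tx": 0, "ty": 0, "tz": 0, "wx": 0, "wy": 0, "wz": 0, "claw": -1}

```text
clock: 38.4
tool_pos: [0.4583, 0.2864, 0.107]
eef_rot: [0.081, 0.997, 0.0, 0.0]
contact_force: [0.2, 0.5, -0.0]
opening: 0.397
finger_force: 30.0
```

drive_tool:
  targets:
    - {"tx": 0, "ty": 0, "tz": -0.06, "wx": 0, "wy": 0, "wz": 0, "claw": -1}
    - {"tx": 0, "ty": 0, "tz": -0.04, "wx": 0, "wy": 0, "wz": 0, "claw": -1}
    - {"tx": 0, "ty": 0, "tz": 0, "wx": 0, "wy": 0, "wz": 0, "claw": -1}
    - {"tx": 0, "ty": 0, "tz": 0, "wx": 0, "wy": 0, "wz": 0, "claw": -1}
    - {"tx": 0, "ty": 0, "tz": 0, "wx": 0, "wy": 0, "wz": 0, "claw": -1}
    - {"tx": 0, "ty": 0, "tz": 0, "wx": 0, "wy": 0, "wz": 0, "claw": -1}
    - {"tx": 0, "ty": 0, "tz": 0, "wx": 0, "wy": 0, "wz": 0, "claw": -1}
    - {"tx": 0, "ty": 0, "tz": 0, "wx": 0, "wy": 0, "wz": 0, "claw": -1}

```text
clock: 39.2
tool_pos: [0.4581, 0.2864, 0.1038]
eef_rot: [0.081, 0.997, 0.0, 0.0]
contact_force: [0.5, 0.1, -1.8]
opening: 0.399
finger_force: 30.0
```

drive_tool:
  targets:
    - {"tx": 0, "ty": 0, "tz": -0.04, "wx": 0, "wy": 0, "wz": 0, "claw": -1}
    - {"tx": 0, "ty": 0, "tz": 0, "wx": 0, "wy": 0, "wz": 0, "claw": -1}
    - {"tx": 0, "ty": 0, "tz": 0, "wx": 0, "wy": 0, "wz": 0, "claw": -1}
    - {"tx": 0, "ty": 0, "tz": 0, "wx": 0, "wy": 0, "wz": 0, "claw": 0.2}
    - {"tx": 0, "ty": 0, "tz": 0, "wx": 0, "wy": 0, "wz": 0, "claw": 0.2}
    - {"tx": 0, "ty": 0, "tz": 0, "wx": 0, "wy": 0, "wz": 0, "claw": 0.2}
    - {"tx": 0, "ty": 0, "tz": 0, "wx": 0, "wy": 0, "wz": 0, "claw": 0.2}
    - {"tx": 0, "ty": 0, "tz": 0.3, "wx": 0, "wy": 0, "wz": 0, "claw": 0.2}

```text
clock: 40.0
tool_pos: [0.4575, 0.2859, 0.1111]
eef_rot: [0.081, 0.997, -0.001, -0.001]
contact_force: [0.2, -0.5, 0.3]
opening: 0.6
finger_force: 0.0
```

drive_tool:
  targets:
    - {"tx": 0, "ty": 0, "tz": 0.7, "wx": 0, "wy": 0, "wz": 0, "claw": 0.2}
    - {"tx": 0, "ty": 0, "tz": 0.9, "wx": 0, "wy": 0, "wz": 0, "claw": 0.2}
    - {"tx": 0, "ty": 0, "tz": 0.9, "wx": 0, "wy": 0, "wz": 0, "claw": 0.2}
    - {"tx": 0, "ty": 0, "tz": 0.9, "wx": 0, "wy": 0, "wz": 0, "claw": 0.2}
    - {"tx": 0, "ty": -0.8, "tz": 0, "wx": 0, "wy": 0, "wz": 0, "claw": 0.2}
    - {"tx": 0, "ty": -0.9, "tz": 0, "wx": 0, "wy": 0, "wz": 0, "claw": 0.2}
    - {"tx": 0, "ty": -0.9, "tz": 0, "wx": 0, "wy": 0, "wz": 0, "claw": 0.2}
    - {"tx": 0, "ty": -0.9, "tz": 0, "wx": 0, "wy": 0, "wz": 0, "claw": 0.2}

```text
clock: 40.8
tool_pos: [0.458, 0.1804, 0.2144]
eef_rot: [0.081, 0.997, 0.0, 0.0]
contact_force: [0.7, -0.5, -0.4]
opening: 0.597
finger_force: 0.0
```

drive_tool:
  targets:
    - {"tx": 0, "ty": -0.9, "tz": 0, "wx": 0, "wy": 0, "wz": 0, "claw": 0.2}
    - {"tx": 0, "ty": -0.9, "tz": 0, "wx": 0, "wy": 0, "wz": 0, "claw": 0.2}
    - {"tx": 0, "ty": -0.9, "tz": 0, "wx": 0, "wy": 0, "wz": 0, "claw": 0.2}
    - {"tx": 0, "ty": -0.9, "tz": 0, "wx": 0, "wy": 0, "wz": 0, "claw": 0.2}
    - {"tx": 0, "ty": -0.5, "tz": 0, "wx": 0, "wy": 0, "wz": 0, "claw": 0.2}
    - {"tx": 0, "ty": 0, "tz": 0, "wx": 0, "wy": 0, "wz": 0, "claw": 0.2}
    - {"tx": 0, "ty": 0, "tz": 0, "wx": 0, "wy": 0, "wz": 0, "claw": 0.2}
    - {"tx": 0, "ty": 0, "tz": 0, "wx": 0, "wy": 0, "wz": 0, "claw": 0.2}

```text
clock: 41.6
tool_pos: [0.4583, 0.0599, 0.2139]
eef_rot: [0.08, 0.997, 0.001, 0.0]
contact_force: [0.4, 0.1, -0.2]
opening: 0.603
finger_force: 0.0
```

Run:
```python
from h import *
st(); s=snap("top"); P=cloud(s)
for n,x,y,z in(("cap1",.5684,.2674,.130),("cap2",.458,.2862,.130)):
    rect(s,(abs(P[...,2]-z)<.006)&(np.hypot(P[...,0]-x,P[...,1]-y)<.03),z,n)
m=(abs(P[...,2]-.084)<.006)&(np.hypot(P[...,0]-.513,P[...,1]-.277)<.11); print("plate z",np.median(P[m][:,2])); 
s=snap("scene"); g=cv2.resize(s["image"][80:360,200:400],None,fx=2.1,fy=2.1,interpolation=cv2.INTER_CUBIC); cv2.imwrite("pics/end.png",cv2.convertScaleAbs(g,alpha=1.8,beta=10))
```

```text
t 41.60 tcp [0.4583 0.0599 0.2139] yawY 80.79 q7 0.81 F [ 0.435   0.0727 -0.1508] open 0.603
cap1 [0.5698 0.2661] size [36.2441 33.0993] long deg 90.87 px [158.6042 230.3958]
cap2 [0.4587 0.2852] size [35.8565 32.5878] long deg 91.35 px [147.617 284.234]
plate z 0.08321875480475394
```

View pics/end.png

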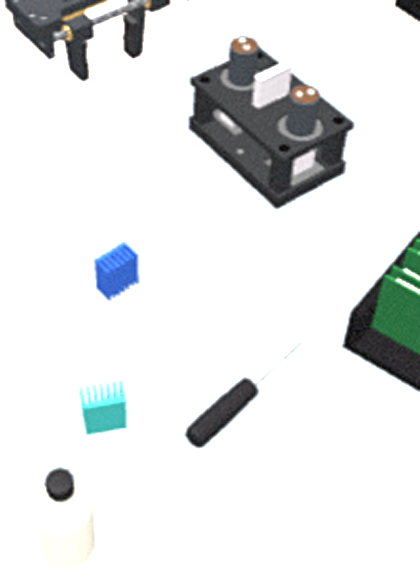

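The final view shows the tray stacked and home, with the capacitors upright in both wells at (243,60) and (302,110) and the sinks standing underneath. The bottle, screwdriver and decoys have not moved, and the gripper is clear.

```bash
python3 -c "
from h import *
print(workorder.finish_job())"
```

```text
the job is handed in; nothing more can be done
None
```

The job is handed in at about 42 s: both heat sinks stand upright in the base tray's bays, the legged tray is stacked with all four pins home, both capacitors stand upright in its wells, and the bottle and screwdriver look undisturbed in the final picture.

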